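Refit the catch tray and dispense three coffee capsules

ROBOT

A 6-joint arm with a two-finger parallel gripper is mounted at the origin on the work surface. World frame = base frame: x ahead of the robot, y to its left, z up, the work surface at z = 0. Lengths are in mm, angles in rad, forces in N, time in s.
With the tool pointing down it reaches from about 225 to 875 mm from the base axis. Payload 3.4 kg.
Tool frame: the origin (TCP) lies on the centre line of the jaws, within the pads' length; the fingertips stand 22 mm ahead of it and the grasp point (between the pads) lies 3 mm ahead of it (ctrl.finger_overhang is the distance from the TCP to the fingertips, in mm); z points along the fingers, y is the direction in which the jaws open and shut (so a half turn about z gives the same grasp; the last joint's range is limited). The gripper opens to 85 mm and grips with 20 to 120 N. Pads are 22 mm wide; open, the fingers measure 114 mm over their backs; the gripper's body (76 mm by 85 mm) begins 54 mm behind the grasp point. The pads swing forward as they close: fully open they stand 13 mm farther back than shut.
Start: joints at [1.138, 0.276, 1.505, -0, 1.361, -0.121], TCP at [176.41, 547.302, 253.328] pointing down, gripper open.
Joint ranges: [-2.89, 2.89], [-0.75, 2.08], [0.22, 2.7], [-1.18, 4.32], [0.11, 2.71], [-2.7, 2.7]. Speed limits (rad/s): [2.57, 2.57, 3.14, 3.14, 3.14, 3.14].

INTERFACE

Orientations are given as [roll, pitch, yaw] about the fixed x, y, z axes, in that order (R = Rz(yaw) Ry(pitch) Rx(roll)).
In Python, from rig import get_state, capture, camera_info, close_job, regions_of, mark_of, ctrl gives the robot as it stands.
- The arm moves only by the tool jog_arm, never from a script. Its argument "steps" is a list that holds one entry, the list of rows, each a list of 7 numbers: the closure, from 0 (fully open) to 1 (shut), then the shift along the tool's x, y, z in cm, then the turn, a rotation vector about the tool's x, y, z in degrees. In form: [[[gripper, tx, ty, tz, ax, ay, az], ...]]. A call has 1 to 5 rows; each row is the pose to reach, as a shift and turn from the pose commanded when the call began, along the tool's axes at that moment; what a row does not reach only later rows make up. A row lasts 1/12 s, in which the tool goes at most 41.7 mm and 7.16 degrees, less where a joint would pass 70% of its speed; a pose out of reach is approached as far as the arm can. A call with a gripper value outside its range is refused whole. The fingers move at their own pace and stop on an object; "squeeze" is the grip in N (left out, the last holds). Time passes only in rows, so rows that repeat a pose let the fingers close. It gives the time, the measured TCP pose, the force and the opening at its end, in the units of the state.
- get_state(): the state, without advancing time (a new reading comes with each control period).
- capture(name): name is "scene" or "top" or "wrist"; returns the picture (400x640x3 uint8, red, green, blue); there is no depth.
- camera_info(name): a dict with "fx", "fy", "cx", "cy" (pixels), "distortion" ([k1, k2, p1, p2, k3] as OpenCV has them; the pictures are not rectified), "rvec" (rotation vector, rad) and "tvec" (3), from world to camera coordinates, as OpenCV has them; the wrist camera has in their place "T_tool_cam" (4x4, takes a point from camera to tool coordinates, whose origin is the TCP and whose axes are the flange's). Camera axes: x right, y down, z forward; pixel columns grow to the right and rows downward; lengths in mm; the calibration is good to about 2 mm. A picture is of the moment at which its call begins: read the wrist's pose just before it. camera_info takes no time and is no camera call.
- close_job(): hands the job in, once; it reports no verdict.
Trained networks look in the newest picture that a camera, given by its name, has taken for a name from the list of things; names that differ only in an ending like _2 or _b are one class to them, and where a whole thing is asked for, a point or a joint stands for the part that bears it (a point fixed in the world has none). Each returns a list of dicts, best first, with "conf" (0 to 1); they miss things now and then, are a little off and sometimes report something else, mostly with a low value. They report only what shows in the picture. A call takes as long as a camera call.
- regions_of(camera, name): "mask" (400x640 bool, what is visible of it) and "point" ([column, row] in pixels, amid what is visible of it).
- mark_of(camera, name): "point" ([column, row] in pixels: a listed point, or the origin of a listed thing).
The state is a dict: "time": time; "joints": joint angles; "dq": joint speeds; "tau": joint torques, N m; "tool_pos": TCP position; "ee_rot": TCP orientation; "ft_force": force on the tool from outside, world axes, zero at the start; "wrist_torque": the same for the moment, N m; "gripper_width": opening from 0.0 (shut) to 1.0 (fully open).
Only numpy, scipy, OpenCV 4.12 (cv2) and the standard library are available. Lean on these libraries where they do the work, as an engineer would, in place of code of your own. Each camera call takes 0.05 s, during which the arm holds its last target.

TASK

Three guests want coffee. Fit the white catch tray into the sloping cradle of the capsule dispenser so that it lies flat in its pocket; under the bowl there is only room to slip its upper end in first and rock the front end down. Then pull the index lever three full strokes, each to its stop and all the way home again, so that three capsules and no more drop into the tray; leave the tray seated and do not disturb the cups, the glass or the stick caddy.

Things in the scene. Friction and masses are not known exactly. Their poses are not given: they have to be found in the camera images.
- dispenser: Capsule dispenser with a dark base plate, fixed. Origin: on the upright carousel axis at counter height; x to its back, z up; front (-x) looks to the robot's right. Base plate x -165 to +100, y +-95, 10 mm thick; white column x +8 to +88, y +-45. On top a round open bowl about the axis, outer radius 93, z 136 (underside) to 169, floor at 140 with an opening in front (-x) over the cradle.
- cradle: Slippery steel pocket, part of the dispenser, half under the bowl, sloping 28 degrees down to the front. Origin: middle of its floor, at x -76, y 0, z 53 in the dispenser's frame; x up the slope, z square to the floor. Pocket 152.5 x 64.5 mm, 10 mm deep, walls 3 mm. See cradle_top.
- cradle_top (a point): Middle of the pocket floor's upper edge (+75 mm along the cradle's x), under the bowl: the tray's upper bottom edge goes here first, its front end raised some 10 to 15 degrees off the cradle's slope; then it rocks down about this edge. A seated tray's upper rim is 8 mm below the bowl, so it cannot go straight down.
- catch_tray: White open tray, 150 (x) x 62 (y) x 45 mm tall, walls 3 mm, 0.13 to 0.21 kg, both ends alike. Origin: centre of its underside, z up. Starts flat on the counter at the robot's right. Grip it across the 62 mm width, near the end that will be the lower, front one, clear of the bowl. Seated: its origin and z axis are those of the cradle, x along the cradle's x (either way round).
- lever_knob (a point): Centre of the top of the lever's upright round wooden knob (20 mm diameter, 48 mm tall, on a flat arm whose top is at z 199.5 mm), 247.5 mm above the counter and 130 mm from the carousel axis. The space round and above the knob is free.
- lever (a joint): Lever angle, rad, about the carousel axis, anticlockwise from above. 0 = home: lever points 95 degrees anticlockwise from the dispenser's x (to its +y side). 0.942 (54 degrees) = stop, at the front. A spring brings it home; some 5 N at the knob pull it. Its pawl moves the carousel one pocket a full stroke and drops behind the next tooth only in the last degrees of the way home.
- carousel (a joint): Angle of the eight-vane wheel in the bowl that carries the capsules round, rad, anticlockwise from above, 0 at the start; one pocket is 0.785 (45 degrees). A holding pawl keeps it from turning back. At the start the pocket over the opening is empty; the next five hold slippery capsules, which drop through it one a stroke.
- capsule_1: Silver coffee capsule, a blunt cone 28 mm tall on a 37 mm flange; origin: centre of the flange's underside. In the bowl at the start; falls through the opening on stroke 1.
- capsule_2: Silver coffee capsule, a blunt cone 28 mm tall on a 37 mm flange; origin: centre of the flange's underside. In the bowl at the start; falls through the opening on stroke 2.
- capsule_3: Silver coffee capsule, a blunt cone 28 mm tall on a 37 mm flange; origin: centre of the flange's underside. In the bowl at the start; falls through the opening on stroke 3.
- capsule_4: Silver coffee capsule, a blunt cone 28 mm tall on a 37 mm flange; origin: centre of the flange's underside. In the bowl, to stay there.
- capsule_5: Silver coffee capsule, a blunt cone 28 mm tall on a 37 mm flange; origin: centre of the flange's underside. In the bowl, to stay there.
- cup_a: White cup standing upside down on the white welcome tray (150 x 260 x 30 mm) at the right rear; 74 mm wide, 62 mm tall; bystander. Origin: centre of its underside.
- cup_b: Second such cup, bystander.
- tumbler: Glass tumbler upside down on the counter, at the left rear, 72 mm wide, 85 mm tall; bystander. Origin: centre of its underside.
- stick_caddy: Clear box with sugar sticks on the counter at the left, 75 x 75 mm, 115 mm tall (sticks to 145 mm); bystander. Origin: centre of its underside.

How it is judged:
By the outcome, as a careful person would: the job done as asked, in the order asked, and still so for the second after the job is handed in, with the robot touching nothing.
It also fails if it takes over 64 s, if anything falls off the work surface, if the arm or the gripper's body presses on something with over 40 N, if the wrist force passes 120 N, or if a joint passes its speed limit or range.

## Working session

There is one attempt and no reset: what is moved stays moved. The work goes in short steps, Python scripts to look and compute and a tool call to move; the robot and the scene stay as the last step left them, time stands still between calls to the robot, and variables do not carry over. Pictures are saved under pics/ and viewed, and the job is handed in when it is done.

Besides the shell and the picture viewer there is one more tool, called after "Request:" by a JSON object that holds its "fn" and its "kwargs". jog_arm: Moves the arm, as the interface text tells. Its arguments: {"type":"object","properties":{"steps":{"type":"array","items":{"type":"array","items":{"type":"array","items":{"type":"number"}}}},"squeeze":{"type":"number"}},"required":["steps"]}

```bash
ls; mkdir -p pics
python3 - <<'E'
from rig import *
import cv2
s=get_state()
print(s, ctrl.finger_overhang)
for n in ["scene","top","wrist"]:
    im=capture(n); cv2.imwrite(f"pics/{n}0.png",im[:,:,::-1]); print(n,camera_info(n))
E
```

```text
pics
{'time': 0.0, 'joints': array([ 1.13799906e+00,  2.76619047e-01,  1.50613824e+00,  1.22315857e-05,
        1.36068772e+00, -1.20974777e-01]), 'dq': array([ 0.00146084, -0.00136516, -0.00068259,  0.00052317, -0.00091483,
       -0.00150816]), 'tau': array([ 1.71274522e-03, -4.16782093e+01, -2.45810062e+01,  7.84544773e-05,
        1.09973652e-02, -5.90131421e-06]), 'tool_pos': array([176.18944523, 546.83295315, 252.42391628]), 'ee_rot': array([-3.13975528e+00, -2.35412625e-04,  2.82976738e+00]), 'ft_force': array([ 0.13467236,  0.60150834, -0.20333835]), 'wrist_torque': array([ 0.03888901,  0.02003654, -0.03655272]), 'gripper_width': 1.0026112451680143} 22.0
scene {'fx': 473.59382321456644, 'fy': 473.59382321456644, 'cx': 323.6785605413739, 'cy': 203.1805206744398, 'distortion': array([-0.12963945,  0.        ,  0.        ,  0.        ,  0.        ]), 'rvec': array([ 2.37820368,  0.85952983, -0.28620316]), 'tvec': array([-464.11855427, -142.43005748, 1849.33432264])}
top {'fx': 360.87174165937347, 'fy': 360.87174165937347, 'cx': 326.96266921854806, 'cy': 204.2514777632078, 'distortion': array([-0.01899048,  0.        ,  0.        ,  0.        ,  0.        ]), 'rvec': array([ 2.12667056, -2.10331541,  0.16016007]), 'tvec': array([ 64.84984557, 573.68489727, 938.68645837])}
wrist {'fx': 346.5689575005429, 'fy': 346.5689575005429, 'cx': 321.7252945645274, 'cy': 198.14918134073397, 'distortion': array([-0.05757822,  0.        ,  0.        ,  0.        ,  0.        ]), 'T_tool_cam': array([[-5.28330549e-05, -9.61677502e-01, -2.74183114e-01,
         6.91382120e+01],
       [ 9.99999807e-01, -2.20368403e-04,  5.80233731e-04,
         1.21128117e-02],
       [-6.18419020e-04, -2.74183030e-01,  9.61677328e-01,
        -1.20474005e+02],
       [ 0.00000000e+00,  0.00000000e+00,  0.00000000e+00,
         1.00000000e+00]])}
```

View pics/scene0.png

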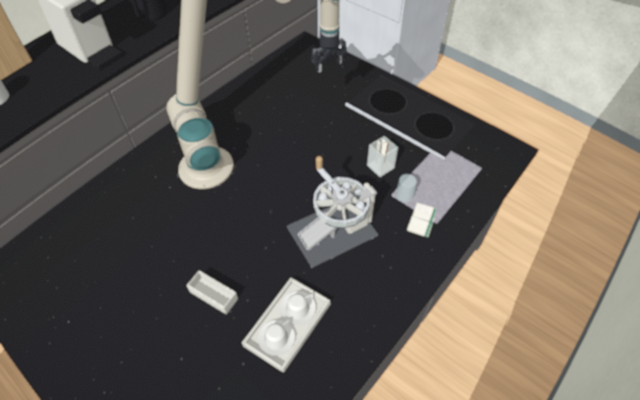

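View pics/top0.png

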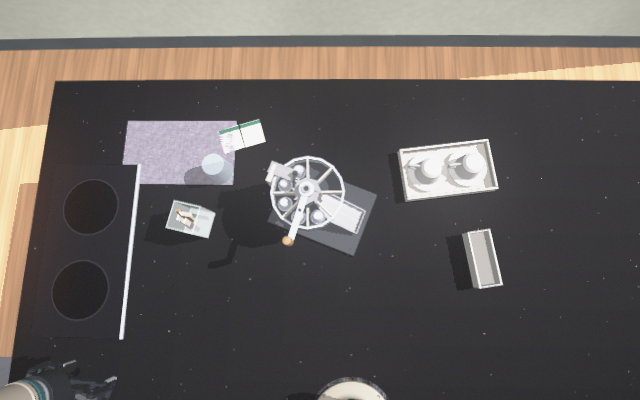

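View pics/wrist0.png

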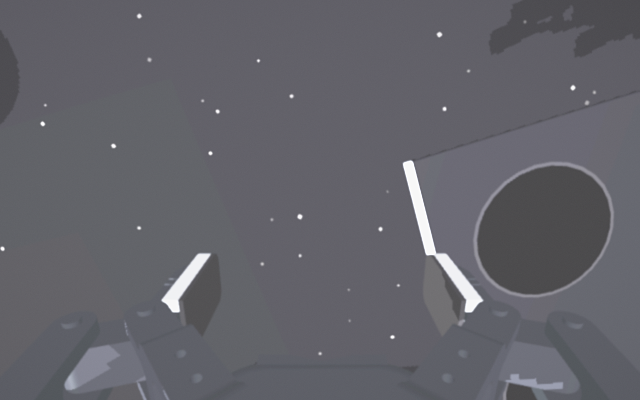

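```bash
cat > h.py <<'E'
import numpy as np, cv2
from scipy.spatial.transform import Rotation as R
from rig import *
def cam(n, st=None):
    c=camera_info(n); K=np.array([[c['fx'],0,c['cx']],[0,c['fy'],c['cy']],[0,0,1.]]); D=np.array(c['distortion'])
    if n=='wrist':
        st=st or get_state()
        T=np.eye(4); T[:3,:3]=R.from_euler('xyz',st['ee_rot']).as_matrix(); T[:3,3]=st['tool_pos']
        T=T@c['T_tool_cam']; Rc=T[:3,:3].T; t=-Rc@T[:3,3]
    else:
        Rc=cv2.Rodrigues(np.array(c['rvec']))[0]; t=np.array(c['tvec'],float)
    return K,D,Rc,t
def proj(C,P):
    K,D,Rc,t=C
    return cv2.projectPoints(np.asarray(P,float).reshape(-1,1,3),cv2.Rodrigues(Rc)[0],t,K,D)[0][:,0]
def ray(C,uv,z):
    K,D,Rc,t=C
    p=cv2.undistortPoints(np.asarray(uv,float).reshape(-1,1,2),K,D)[:,0]
    d=np.c_[p,np.ones(len(p))]@Rc; o=-Rc.T@t
    return o+d*((z-o[2])/d[:,2])[:,None]
def save(im,name,crop=None,k=1):
    if crop: x0,y0,x1,y1=crop; im=im[y0:y1,x0:x1]
    im=cv2.resize(np.ascontiguousarray(im),None,fx=k,fy=k,interpolation=cv2.INTER_CUBIC)
    cv2.imwrite('pics/'+name,im[:,:,::-1])
E
python3 - <<'E'
from h import *
out={}
for n in ['top','scene']:
    im=capture(n); C=cam(n); out[n]=im
    for q in ['catch_tray','dispenser','lever_knob','cradle','cradle_top']:
        try:
            m=mark_of(n,q); print(n,q,[(np.round(x['point'],1),round(x['conf'],2)) for x in m[:2]], np.round(ray(C,[m[0]['point']],{'lever_knob':247.5,'cradle':53}.get(q,0)),1) if m else '')
        except Exception as e: print(q,e)
    r=regions_of(n,'catch_tray'); 
    if r: out[n+'_tray']=r[0]['mask']; print(r[0]['conf'],r[0]['mask'].sum())
    r=regions_of(n,'dispenser')
    if r: out[n+'_disp']=r[0]['mask']
np.savez('d0.npz',**out)
save(out['top'],'t1.png',(240,120,540,320),2.6)
save(out['scene'],'s1.png',(170,130,400,340),3)
print(get_state()['time'])
E
```

```text
top catch_tray [(array([477.5, 255.8]), 0.64)] [[ 439.4 -350.9    0. ]]
top dispenser [(array([314.6, 202.8]), 0.72)] [[586.4 108.6   0. ]]
top lever_knob [(array([285.8, 241.4]), 0.59)] [[455.2 153.5 247.5]]
top cradle [(array([339.8, 210.8]), 0.95)] [[554.9  35.8  53. ]]
top cradle_top [(array([311.9, 196.2]), 0.86)] [[605.8 116.9   0. ]]
0.63 1597
scene catch_tray [(array([211.4, 296.6]), 0.75), (array([346.3, 188.4]), 0.26)] [[ 431.3 -362.8    0. ]]
scene dispenser [(array([337.6, 224.5]), 0.57)] [[569.1 119.4   0. ]]
scene lever_knob [(array([318.5, 155.6]), 0.63)] [[450.8 158.2 247.5]]
scene cradle [(array([323.3, 228.7]), 0.71)] [[563.8  46.3  53. ]]
scene cradle_top [(array([337.2, 215.7]), 0.57)] [[544.  148.3   0. ]]
0.62 1070
0.95
```

View pics/t1.png

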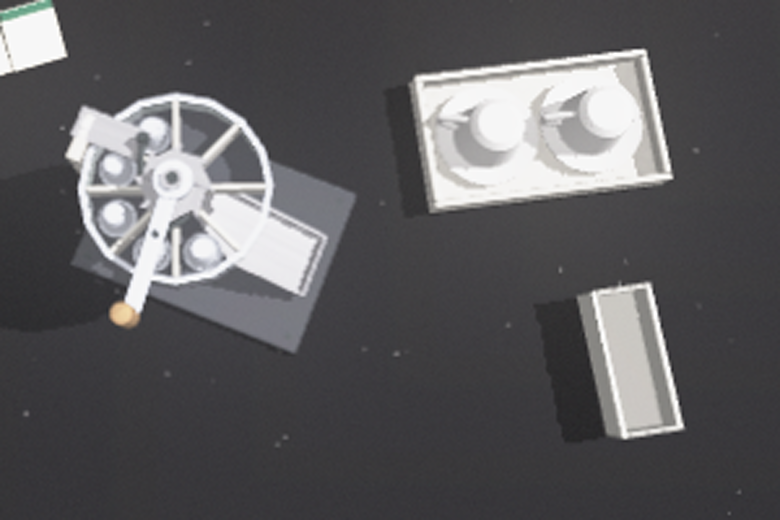

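View pics/s1.png

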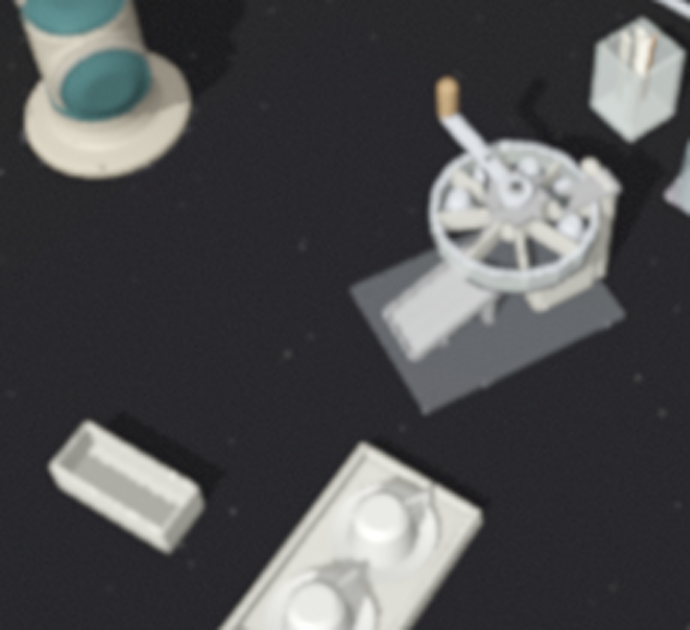

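```bash
cat > fit.py <<'E'
from h import *
from scipy.optimize import least_squares
C={'top':cam('top'),'scene':cam('scene')}
def px(n,u,v): return (240+u/2.6-.3,120+v/2.6-.3) if n=='top' else (170+u/3-.33,130+v/3-.33)
def cr(x,y,z):
    a=np.deg2rad(28); return [-76+x*np.cos(a)-z*np.sin(a), y, 53+x*np.sin(a)+z*np.cos(a)]
L=np.deg2rad(95)
kn=[130*np.cos(L),130*np.sin(L),247.5]
D=[('top',355,193,[-165,-95,10]),('top',297,352,[-165,95,10]),('top',72,263,[100,95,10]),
('top',326,236,cr(-79.2,-35.2,10)),('top',304,296,cr(-79.2,35.2,10)),('top',176,188,[0,0,169]),('top',124,315,kn),
('scene',427,412,[-165,-95,10]),('scene',350,290,[-165,95,10]),('scene',625,315,[100,-95,10]),
('scene',382,315,cr(-79.2,35.2,10)),('scene',415,360,cr(-79.2,-35.2,10)),('scene',447,80,kn)]
T=[('top',592,291,0),('top',651,284,0),('top',684,428,0),('top',622,438,0),('scene',87,421,0),('scene',203,492,0),('scene',50,466,0)]
def tf(p,P):
    c,s=np.cos(p[2]),np.sin(p[2]); P=np.asarray(P,float)
    return np.c_[p[0]+c*P[:,0]-s*P[:,1],p[1]+s*P[:,0]+c*P[:,1],P[:,2]]
def run(data,p0,sel):
    data=[d for d in data if d[0] in sel]
    def f(p):
        W=tf(p,[d[3] for d in data]); 
        return np.array([proj(C[d[0]],w)[0]-px(*d[:3]) for d,w in zip(data,W)]).ravel()
    r=least_squares(f,p0,loss='soft_l1'); print(sel,np.round(r.x,3),np.rad2deg(r.x[2])); print(np.round(f(r.x).reshape(-1,2),1).tolist()); return r.x
if __name__=='__main__':
    for s in (['top'],['scene'],['top','scene']): run(D,[586,110,1.15],s)
    # tray corners: x along length
    cs=[[75,31,45],[75,-31,45],[-75,-31,45],[-75,31,45]]
    T2=[T[0][:3]+(cs[0],),T[1][:3]+(cs[1],),T[2][:3]+(cs[2],),T[3][:3]+(cs[3],)]
    # scene: (87,421) = base side+left ; determine by projecting
    for s in ['top']: p=run(T2,[439,-350,.1],[s])
    W=tf(p,cs+[[75,-31,0],[-75,-31,0],[75,31,0],[-75,31,0]]); print(((proj(C['scene'],W)-[170,130])*3).round(0).tolist())
E
python3 fit.py
```

```text
['top'] [582.221 116.356   1.211] 69.35801933719681
[[1.0, -0.3], [-0.1, 0.7], [-0.5, 0.8], [0.6, -0.3], [0.2, -0.1], [-0.2, -0.2], [-0.6, -0.3]]
['scene'] [584.362 113.963   1.21 ] 69.31760689311623
[[-0.0, 0.2], [-0.2, -0.4], [0.6, -0.6], [0.4, -0.3], [-0.9, 0.0], [-0.0, 2.1]]
['top', 'scene'] [582.679 115.836   1.211] 69.3656694953039
[[1.2, -0.5], [0.1, 0.5], [-0.3, 0.7], [0.8, -0.5], [0.4, -0.2], [0.0, -0.4], [-0.4, -0.5], [0.0, -0.4], [-0.2, -1.0], [0.5, -1.2], [0.4, -0.8], [-0.9, -0.6], [-0.1, 1.5]]
['top'] [ 4.32135e+02 -3.52646e+02  1.54000e-01] 8.816337588957113
[[0.1, 0.3], [-0.1, -0.3], [-0.4, 0.2], [0.3, -0.2]]
[[197.0, 486.0], [161.0, 533.0], [51.0, 464.0], [87.0, 421.0], [169.0, 550.0], [61.0, 483.0], [204.0, 505.0], [96.0, 440.0]]
```

```bash
cat > plan.py <<'E'
from h import *
import json,sys,math
def load():
    try: d=json.load(open('cmd.json')); return np.array(d['p']),R.from_quat(d['q'])
    except FileNotFoundError:
        return np.array([176.41,547.302,253.328]),R.from_euler('xyz',[np.pi,0,0.5*0+2.8297]) 
def store(p,r): json.dump({'p':list(map(float,p)),'q':list(map(float,r.as_quat()))},open('cmd.json','w'))
def applied(row):  # last row actually sent
    p,r=load(); store(p+r.apply(np.array(row[1:4])*10), r*R.from_rotvec(np.deg2rad(row[4:7])))
def tool(yaw_deg,tilt_deg=0,wdir=None):
    """tool down with yaw; tilt about tool y by tilt"""
    return R.from_euler('z',yaw_deg,degrees=True)*R.from_euler('x',np.pi)*R.from_euler('y',tilt_deg,degrees=True)
def plan(P,Rt,vmax=40,wmax=7):
    p,r=load(); d=r.inv().apply(np.asarray(P,float)-p)/10; w=np.rad2deg((r.inv()*Rt).as_rotvec())
    n=max(1,math.ceil(max(np.linalg.norm(d)*10/vmax,np.linalg.norm(w)/wmax)))
    s=get_state(); e=(r.inv()*R.from_euler('xyz',s['ee_rot'])).as_rotvec()
    print('t',round(s['time'],2),'cmd',p.round(1),'meas-cmd',(s['tool_pos']-p).round(1),'rot',np.rad2deg(e).round(2),'F',s['ft_force'].round(1),'w',round(s['gripper_width'],3))
    print('n rows',n,'total d',d.round(2),'w',w.round(1)); 
    for k in range(1,n+1):
        if k<=5: print(np.r_[d*k/n,w*k/n].round(2).tolist())
E
python3 - <<'E'
from plan import *
# exact start yaw: 
print(get_state()['ee_rot'])
plan([350,300,345],tool(115)); plan([557.6,48,350],tool(69.35))
E
```

```text
[3.14140924e+00 2.63631363e-05 2.82978200e+00]
t 0.95 cmd [176.4 547.3 253.3] meas-cmd [0. 0. 0.] rot [-0.01 -0.   -0.  ] F [ 0.5 -0.4  0.6] w 0.998
n rows 8 total d [-24.11 -18.21  -9.17] w [-0.  -0.  47.1]
[-3.01, -2.28, -1.15, -0.0, -0.0, 5.89]
[-6.03, -4.55, -2.29, -0.0, -0.0, 11.78]
[-9.04, -6.83, -3.44, -0.0, -0.0, 17.67]
[-12.06, -9.11, -4.58, -0.0, -0.0, 23.56]
[-15.07, -11.38, -5.73, -0.0, -0.0, 29.46]
t 0.95 cmd [176.4 547.3 253.3] meas-cmd [0. 0. 0.] rot [-0.01 -0.   -0.  ] F [ 0.5 -0.4  0.6] w 0.998
n rows 16 total d [-51.6  -35.82  -9.67] w [ 0.  -0.  92.8]
[-3.23, -2.24, -0.6, 0.0, -0.0, 5.8]
[-6.45, -4.48, -1.21, 0.0, -0.0, 11.6]
[-9.68, -6.72, -1.81, 0.0, -0.0, 17.4]
[-12.9, -8.96, -2.42, 0.0, -0.0, 23.19]
[-16.13, -11.2, -3.02, 0.0, -0.0, 28.99]
```

Request:
{"fn": "jog_arm", "kwargs": {"steps": [[[0,-3,-2.3,-1.8,0,0,6],[0,-6,-4.6,-3.6,0,0,12],[0,-9,-6.8,-5.4,0,0,18],[0,-12,-9.1,-7.2,0,0,24],[0,-15,-11.4,-9.2,0,0,30]]]}}

```text
time: 1.37
tool_pos: [284.0, 392.1, 345.3]
ee_rot: [-3.141, 0.0, 2.302]
ft_force: [1.1, -0.0, 0.3]
gripper_width: 0.998
```

Run:
```python
from plan import *
applied([0,-15,-11.4,-9.2,0,0,30])
plan([557.6,48,350],tool(69.35))
```

```text
t 1.37 cmd [284.2 392.8 345.3] meas-cmd [-0.2 -0.7  0. ] rot [ 0.01 -0.01  0.25] F [ 1.1 -0.   0.3] w 0.998
n rows 12 total d [-43.91  -2.85  -0.47] w [-0.  -0.  62.8]
[-3.66, -0.24, -0.04, -0.0, -0.0, 5.23]
[-7.32, -0.48, -0.08, -0.0, -0.0, 10.46]
[-10.98, -0.71, -0.12, -0.0, -0.0, 15.69]
[-14.64, -0.95, -0.16, -0.0, -0.0, 20.93]
[-18.3, -1.19, -0.19, -0.0, -0.0, 26.16]
```

Request:
{"fn": "jog_arm", "kwargs": {"steps": [[[0,-4,-0.3,0,0,0,6],[0,-8,-0.5,0,0,0,12],[0,-12,-0.8,0,0,0,18],[0,-16,-1,0,0,0,24],[0,-20,-1.3,-0.2,0,0,30]]]}}

```text
time: 1.78
tool_pos: [408.7, 235.0, 346.7]
ee_rot: [3.141, -0.0, 1.777]
ft_force: [0.4, 1.1, 0.1]
gripper_width: 0.997
```

Run:
```python
from plan import *
applied([0,-20,-1.3,-0.2,0,0,30])
plan([557.6,48,350],tool(69.35))
```

```text
t 1.78 cmd [408.7 235.7 347.3] meas-cmd [-0.  -0.7 -0.6] rot [-0.02  0.01  0.29] F [0.4 1.1 0.1] w 0.997
n rows 6 total d [-21.48  10.61  -0.27] w [-0.  -0.  32.8]
[-3.58, 1.77, -0.04, -0.0, -0.0, 5.46]
[-7.16, 3.54, -0.09, -0.0, -0.0, 10.93]
[-10.74, 5.31, -0.13, -0.0, -0.0, 16.39]
[-14.32, 7.07, -0.18, -0.0, -0.0, 21.85]
[-17.9, 8.84, -0.22, -0.0, -0.0, 27.32]
```

Request:
{"fn": "jog_arm", "kwargs": {"steps": [[[0,-3.6,1.8,0,0,0,6],[0,-7.2,3.5,0,0,0,12],[0,-10.7,5.3,0,0,0,18],[0,-14.3,7.1,0,0,0,25],[0,-18,8.8,0,0,0,32]]]}}

```text
time: 2.2
tool_pos: [532.9, 77.6, 346.8]
ee_rot: [3.141, -0.001, 1.218]
ft_force: [0.3, 0.9, -0.0]
gripper_width: 1.001
```

Request:
{"fn": "jog_arm", "kwargs": {"steps": [[[0,-1,1,0,0,0,0.8],[0,-1,1,0,0,0,0.8]]]}}

```text
time: 2.37
tool_pos: [539.7, 63.2, 345.9]
ee_rot: [3.142, 0.001, 1.206]
ft_force: [0.2, 0.0, 0.7]
gripper_width: 0.997
```

Run:
```python
from plan import *
applied([0,-18,8.8,0,0,0,32]);applied([0,-1,1,0,0,0,.8])
plan([557.6,48,350],tool(69.35))
im=capture('wrist'); save(im,'w1.png'); np.save('w1.npy',im)
import pickle; pickle.dump(get_state(),open('w1.pkl','wb'))
for q in ['cradle','cradle_top','dispenser','lever_knob']:
    print(q,[(m['point'],m['conf']) for m in mark_of('wrist',q)[:2]])
```

```text
t 2.37 cmd [538.6  65.4 347.3] meas-cmd [ 1.1 -2.2 -1.5] rot [-0.   -0.08  0.24] F [0.2 0.  0.7] w 0.997
n rows 1 total d [-0.96  2.4  -0.27] w [-0. -0. -0.]
[-0.96, 2.4, -0.27, -0.0, -0.0, -0.02]
cradle [([340.3, 170.5], 0.96)]
cradle_top []
dispenser []
lever_knob [([149.2, 126.7], 0.57), ([400.0, 55.0], 0.46)]
```

View pics/w1.png

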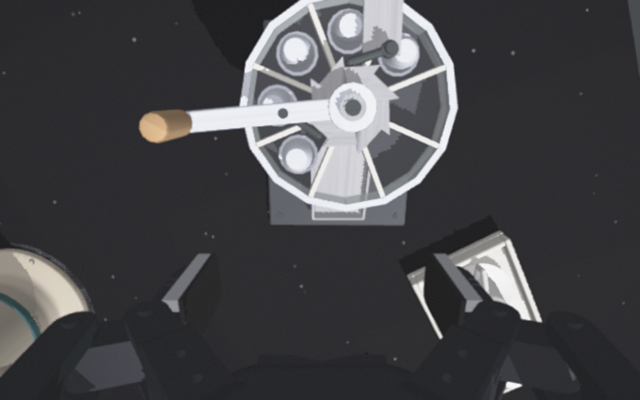

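Request:
{"fn": "jog_arm", "kwargs": {"steps": [[[0,-8,0.9,0,0,0,0],[0,-8,0.9,0,0,0,0],[0,-8,0.9,0,0,0,0],[0,-8,0.9,0,0,0,0]]]}}

```text
time: 2.95
tool_pos: [517.3, -11.5, 347.2]
ee_rot: [3.141, -0.001, 1.209]
ft_force: [0.1, 0.5, 0.5]
gripper_width: 1.002
```

Run:
```python
from plan import *
applied([0,-8,.9,0,0,0,0])
plan([557.6,48,350],tool(69.35))
im=capture('wrist'); save(im,'w2.png',(180,0,480,225),2.6); np.save('w2.npy',im)
import pickle; pickle.dump(get_state(),open('w2.pkl','wb'))
for q in ['cradle','cradle_top','dispenser','lever_knob']:
    print(q,[(m['point'],m['conf']) for m in mark_of('wrist',q)[:2]])
```

```text
t 2.95 cmd [518.8 -12.6 347.3] meas-cmd [-1.5  1.1 -0.1] rot [-0.03  0.04  0.05] F [0.1 0.5 0.5] w 1.002
n rows 2 total d [ 7.04  1.5  -0.27] w [-0. -0. -0.]
[3.52, 0.75, -0.13, -0.0, -0.0, -0.01]
[7.04, 1.5, -0.27, -0.0, -0.0, -0.02]
cradle [([335.9, 105.7], 0.7)]
cradle_top [([337.5, 38.4], 0.88)]
dispenser [([333.6, 41.4], 0.93), ([343.0, 365.9], 0.4)]
lever_knob []
```

View pics/w2.png

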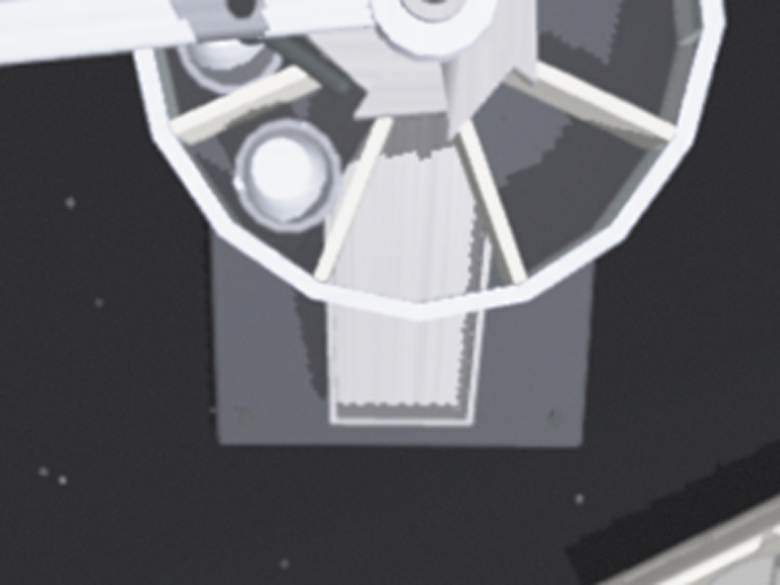

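```bash
cat > wf.py <<'E'
from plan import *
import pickle
from fit import tf,cr
from scipy.optimize import least_squares
def wfit(C,pts,p0):
    def f(p): return (proj(C,tf(p,[q[1] for q in pts]))-np.array([q[0] for q in pts])).ravel()
    r=least_squares(f,p0,loss='soft_l1'); print(r.x.round(2),np.rad2deg(r.x[2]).round(2),f(r.x).reshape(-1,2).round(1).tolist()); return r.x
E
python3 - <<'E'
from wf import *
st=pickle.load(open('w2.pkl','rb')); C=cam('wrist',st); print(st['tool_pos'],st['time'])
s=lambda u,v:(180+u/2.6-.3,v/2.6-.3)
pts=[(s(219,444),[-165,95,10]),(s(581,446),[-165,-95,10]),(s(330,424),cr(-79.2,35.2,10)),(s(472,424),cr(-79.2,-35.2,10))]
p=wfit(C,pts,[583,115.5,1.21])
wfit(C,pts[:2],[583,115.5,1.21]);wfit(C,pts[2:],[583,115.5,1.21])
st=pickle.load(open('w1.pkl','rb'));C=cam('wrist',st)
a=np.deg2rad(95)
pts=[((271,224),[-165,95,10]),((405,224),[-165,-95,10]),((150,127),[130*np.cos(a),130*np.sin(a),247.5])]
wfit(C,pts,p);plan([557.6,48,350],tool(69.35))
E
```

```text
[517.64638347 -10.59823558 347.17815826] 3.0
[583.75 116.72   1.21] 69.11 [[-1.1, 0.4], [0.7, 0.3], [0.1, -0.4], [-0.0, -0.2]]
[584.26 116.99   1.21] 69.05 [[-0.9, 0.0], [0.9, 0.0]]
[582.85 116.63   1.21] 69.38 [[0.1, -0.0], [-0.1, -0.0]]
[581.72 119.83   1.22] 69.65 [[-0.8, 0.8], [0.6, -0.1], [0.0, -0.2]]
t 3.2 cmd [518.8 -12.6 347.3] meas-cmd [-0.6  2.5 -0.6] rot [-0.01  0.04 -0.13] F [-0.3  1.1  0.8] w 1.003
n rows 2 total d [ 7.04  1.5  -0.27] w [-0. -0. -0.]
[3.52, 0.75, -0.13, -0.0, -0.0, -0.01]
[7.04, 1.5, -0.27, -0.0, -0.0, -0.02]
```

```bash
cat >> plan.py <<'E'
def resync(tol=0.0):
    s=get_state(); store(s['tool_pos'],R.from_euler('xyz',s['ee_rot']))
E
python3 - <<'E'
from plan import *
resync(); plan([377.6,-361,200],tool(8.8))
E
```

```text
t 3.2 cmd [518.2 -10.1 346.8] meas-cmd [0. 0. 0.] rot [0. 0. 0.] F [-0.3  1.1  0.8] w 1.003
n rows 11 total d [-37.8   -0.86  14.65] w [-0.  -0.  60.7]
[-3.44, -0.08, 1.33, -0.0, -0.0, 5.51]
[-6.87, -0.16, 2.66, -0.0, -0.01, 11.03]
[-10.31, -0.23, 4.0, -0.0, -0.01, 16.54]
[-13.75, -0.31, 5.33, -0.0, -0.01, 22.06]
[-17.18, -0.39, 6.66, -0.01, -0.02, 27.57]
```

Request:
{"fn": "jog_arm", "kwargs": {"steps": [[[0,-3.6,-0.1,1,0,0,6],[0,-7.2,-0.2,2,0,0,12],[0,-10.8,-0.2,3.5,0,0,18],[0,-14.3,-0.3,5,0,0,24],[0,-17.8,-0.4,6.5,0,0,30]]]}}

```text
time: 3.62
tool_pos: [451.4, -177.0, 281.2]
ee_rot: [3.141, -0.001, 0.684]
ft_force: [0.2, -0.7, 0.1]
gripper_width: 1.001
```

Run:
```python
from plan import *
applied([0,-17.8,-.4,6.5,0,0,30]); plan([377.6,-361,200],tool(8.8))
```

```text
t 3.62 cmd [ 452.  -175.4  281.7] meas-cmd [-0.6 -1.7 -0.5] rot [-0.05 -0.    0.29] F [ 0.2 -0.7  0.1] w 1.001
n rows 6 total d [-17.55   9.6    8.15] w [-0.  -0.  30.7]
[-2.93, 1.6, 1.36, -0.0, -0.01, 5.11]
[-5.85, 3.2, 2.72, -0.01, -0.01, 10.22]
[-8.78, 4.8, 4.08, -0.01, -0.02, 15.33]
[-11.7, 6.4, 5.43, -0.01, -0.02, 20.44]
[-14.63, 8.0, 6.79, -0.02, -0.03, 25.55]
```

Request:
{"fn": "jog_arm", "kwargs": {"steps": [[[0,-3,1.7,1.4,0,0,6],[0,-6,3.4,2.8,0,0,12],[0,-9,5,4.2,0,0,18],[0,-12,6.6,5.6,0,0,24],[0,-15,8.2,7,0,0,30]]]}}

```text
time: 4.03
tool_pos: [387.5, -335.9, 211.0]
ee_rot: [3.142, -0.001, 0.159]
ft_force: [0.9, 0.9, -0.1]
gripper_width: 0.999
```

Request:
{"fn": "jog_arm", "kwargs": {"steps": [[[0,-1.8,2.4,1,0,0,0.7],[0,-1.8,2.4,1,0,0,0.7],[0,-1.8,2.4,1,0,0,0.7]]]}}

```text
time: 4.28
tool_pos: [373.5, -362.1, 200.7]
ee_rot: [-3.139, 0.001, 0.149]
ft_force: [-0.6, 0.5, -0.3]
gripper_width: 1.003
```

Run:
```python
from plan import *
import pickle
applied([0,-15,8.2,7,0,0,30]); applied([0,-1.8,2.4,1,0,0,.7]); plan([377.6,-361,200],tool(8.8))
st=get_state()
im=capture('wrist'); save(im,'w3.png'); np.save('w3.npy',im)
pickle.dump(st,open('w3.pkl','wb'))
print([(m['point'],m['conf']) for m in mark_of('wrist','catch_tray')[:2]])
```

```text
t 4.28 cmd [ 374.6 -360.6  201.5] meas-cmd [-1.1 -1.5 -0.8] rot [ 0.09 -0.06  0.21] F [-0.6  0.5 -0.3] w 1.003
n rows 1 total d [0.29 0.09 0.15] w [-0. -0. -0.]
[0.29, 0.09, 0.15, -0.03, -0.03, -0.04]
[([319.5, 111.8], 0.57)]
```

View pics/w3.png

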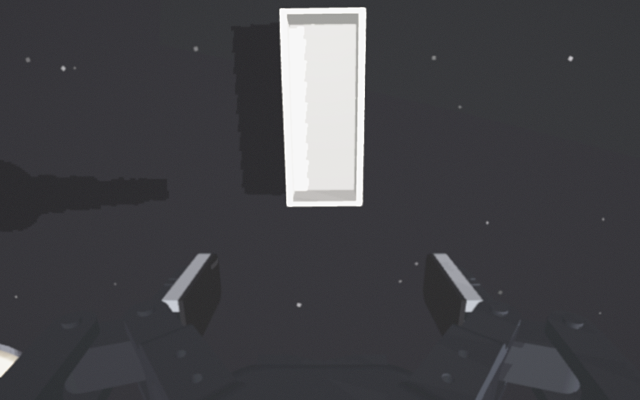

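Run:
```python
from wf import *
st=pickle.load(open('w3.pkl','rb')); C=cam('wrist',st); s2=get_state(); print(st['tool_pos'],s2['tool_pos'])
pts=[((280,9),[75,31,45]),((366,8),[75,-31,45]),((363,206),[-75,-31,45]),((287,206),[-75,31,45])]
p=wfit(C,pts,[432,-352,.154])
c,s=np.cos(p[2]),np.sin(p[2]); 
# in tool frame of that picture
T=R.from_euler('xyz',st['ee_rot'])
d=T.inv().apply(np.array([p[0]-56*c,p[1]-56*s,36])-st['tool_pos']); print('grip pt in tool (mm)',d, 'yaw err deg',np.rad2deg(p[2]-st['ee_rot'][2]))
```

```text
[ 373.49965732 -362.09393575  200.67971678] [ 374.42251628 -360.93462767  201.75817203]
[ 4.3269e+02 -3.5466e+02  1.6000e-01] 9.17 [[0.5, 0.2], [-0.4, 0.2], [-1.0, -0.7], [0.7, -0.0]]
grip pt in tool (mm) [  3.73762223   2.41712741 164.67275614] yaw err deg 0.6199057879732902
```

Run:
```python
from plan import *
plan([377.7,-361.8,36],tool(9))
```

```text
t 4.38 cmd [ 374.6 -360.6  201.5] meas-cmd [-0.1 -0.4  0.2] rot [0.01 0.01 0.07] F [ 0.5  0.6 -0.6] w 1.0
n rows 5 total d [ 0.28  0.18 16.55] w [-0.  -0.  -0.2]
[0.06, 0.04, 3.31, -0.01, -0.01, -0.05]
[0.11, 0.07, 6.62, -0.01, -0.01, -0.09]
[0.17, 0.11, 9.93, -0.02, -0.02, -0.14]
[0.23, 0.14, 13.24, -0.02, -0.02, -0.19]
[0.28, 0.18, 16.55, -0.03, -0.03, -0.24]
```

Request:
{"fn": "jog_arm", "kwargs": {"steps": [[[0,0.1,0.1,4,0,0,0],[0,0.2,0.1,8,0,0,-0.2],[0,0.3,0.2,12,0,0,-0.2],[0,0.3,0.2,15,0,0,-0.2],[0,0.3,0.2,16.5,0,0,-0.2]]]}}

```text
time: 4.8
tool_pos: [376.7, -360.0, 33.8]
ee_rot: [-3.137, 0.002, 0.157]
ft_force: [-0.5, 1.1, 0.1]
gripper_width: 1.001
```

Request:
{"fn": "jog_arm", "kwargs": {"steps": [[[0.4,0,0,0,0,0,0],[0.4,0,0,0,0,0,0],[0.4,0,0,0,0,0,0],[0.4,0,0,0,0,0,0],[0.4,0,0,0,0,0,0]]], "squeeze": 50}}

```text
time: 5.22
tool_pos: [377.8, -363.9, 38.1]
ee_rot: [3.139, -0.002, 0.155]
ft_force: [0.3, 0.8, -1.5]
gripper_width: 0.719
```

Run:
```python
from plan import *
applied([0,.3,.2,16.5,0,0,-.2]); plan([377.7,-361.8,36],tool(9))
im=capture('wrist'); save(im,'w4.png')
```

```text
t 5.22 cmd [ 377.9 -362.    36.5] meas-cmd [-0.1 -1.9  1.6] rot [-0.18  0.07  0.1 ] F [ 0.3  0.8 -1.5] w 0.719
n rows 1 total d [-0.02 -0.02  0.05] w [-0. -0. -0.]
[-0.02, -0.02, 0.05, -0.03, -0.03, -0.04]
```

View pics/w4.png

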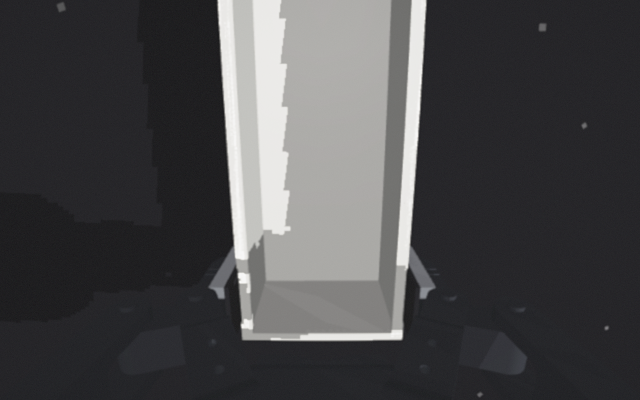

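Request:
{"fn": "jog_arm", "kwargs": {"steps": [[[0.5,0,0,0,0,0,0],[0.5,0,0,-2,0,0,0],[0.5,0,0,-4,0,0,0],[0.5,0,0,-8,0,0,0],[0.5,0,0,-12,0,0,0]]], "squeeze": 70}}

```text
time: 5.68
tool_pos: [375.9, -362.4, 157.1]
ee_rot: [-3.138, 0.002, 0.154]
ft_force: [1.0, -0.6, -1.8]
gripper_width: 0.709
```

Run:
```python
from plan import *
import pickle
applied([0,0,0,-12,0,0,0]); plan([377.7,-361.8,156],tool(9))
im=capture('wrist'); save(im,'w5.png'); np.save('w5.npy',im); plan([377.7,-361.8,156],tool(9))
```

```text
t 5.68 cmd [ 377.9 -362.1  156.5] meas-cmd [-1.9 -0.3  0.6] rot [ 0.15 -0.12  0.15] F [ 1.  -0.6 -1.8] w 0.709
n rows 1 total d [-0.01 -0.03  0.05] w [-0. -0. -0.]
[-0.01, -0.03, 0.05, -0.03, -0.03, -0.04]
t 5.73 cmd [ 377.9 -362.1  156.5] meas-cmd [ 1.7 -4.6  9.4] rot [-0.71  0.37  0.13] F [ 1.9 -1.7  3.6] w 0.709
n rows 1 total d [-0.01 -0.03  0.05] w [-0. -0. -0.]
[-0.01, -0.03, 0.05, -0.03, -0.03, -0.04]
```

View pics/w5.png

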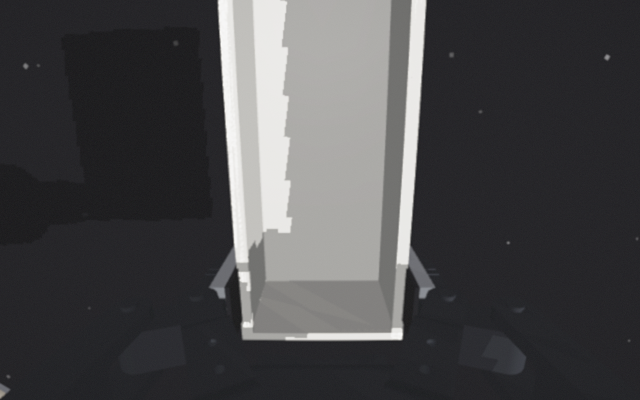

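Run:
```python
from plan import *
from scipy.optimize import least_squares
c=camera_info('wrist'); Tc=np.array(c['T_tool_cam']); Rc=Tc[:3,:3].T; C=(cam('wrist')[0],cam('wrist')[1],Rc,-Rc@Tc[:3,3])
# tray in tool: tool coords of tray point = Rx(pi)*rot*(P - Xo)
def tt(p,P):
    x,y,z,yaw,pitch=p
    Rt=R.from_euler('zy',[yaw,pitch],degrees=True)
    return R.from_euler('x',np.pi).apply(Rt.apply(np.asarray(P,float)-[x,y,z]))
pts=[((241.5,340),[-75,31,45]),((403,340),[-75,-31,45]),((262,281),[-72,28,3]),((380.5,281),[-72,-28,3])]
ed=[((219,0),31),((235.5,255),31),((427,0),-31),((409,255),-31)]
def f(v):
    p=v[:5]; r=(proj(C,tt(p,[q[1] for q in pts]))-np.array([q[0] for q in pts])).ravel()
    a=proj(C,tt(p,[[x,q[1],45] for x,q in zip(v[5:],ed)]))-np.array([q[0] for q in ed])
    return np.r_[r,a.ravel()]
r=least_squares(f,[-56,0,36,0,0,0,-50,0,-50],loss='soft_l1'); print(r.x.round(2)); print(f(r.x).reshape(-1,2).round(1).tolist())
```

```text
[-56.56   0.36  36.    -0.09   1.17  42.66 -39.52  42.75 -39.41]
[[-0.1, 0.1], [0.0, 0.4], [3.7, -0.5], [-1.8, -0.3], [0.3, -0.0], [-0.6, 0.0], [-0.5, -0.0], [1.0, 0.1]]
```

```bash
cat > ins.py <<'E'
from plan import *
Dp=np.array([583,116.3,0.]); Dy=69.3; X=np.array([-56.3,0.2,36.3])
def toolpose(delta,ex,ez,s=0,D=Dp,yaw=Dy,X=X,yoff=0):
    Rd=R.from_euler('z',yaw,degrees=True)
    a=np.deg2rad(28); e=np.array([-76+ex*np.cos(a)-ez*np.sin(a),yoff,53+ex*np.sin(a)+ez*np.cos(a)])
    Rt=R.from_euler('y',-(28-delta),degrees=True)
    o=e-Rt.apply([75+s,0,0])
    p=D+Rd.apply(o+Rt.apply(X)); return p,Rd*Rt*R.from_euler('x',np.pi)
E
python3 - <<'E'
from ins import *
for a in [(12,73.5,3,140),(12,73.5,3,0),(0,75,0,0)]:
    p,r=toolpose(*a); print(a,p.round(1),r.as_euler('xyz',degrees=True).round(1))
p,r=toolpose(12,73.5,3,140); plan(p+[-0,-0,60],tool(69.3))
plan(p,r)
E
```

```text
(12, 73.5, 3, 140) [ 482.7 -148.6   50.3] [180.  -16.   69.3]
(12, 73.5, 3, 0) [530.2 -22.8  88.9] [180.  -16.   69.3]
(0, 75, 0, 0) [532.4 -17.2  58.6] [180.  -28.   69.3]
t 5.73 cmd [ 377.9 -362.1  156.5] meas-cmd [ 1.7 -4.6  9.4] rot [-0.71  0.37  0.13] F [ 1.9 -1.7  3.6] w 0.709
n rows 9 total d [ 13.68 -19.45   4.64] w [ -0.   -0.  -60.3]
[1.52, -2.16, 0.52, -0.0, -0.0, -6.7]
[3.04, -4.32, 1.03, -0.0, -0.01, -13.41]
[4.56, -6.48, 1.55, -0.0, -0.01, -20.11]
[6.08, -8.64, 2.06, -0.01, -0.02, -26.82]
[7.6, -10.8, 2.58, -0.01, -0.02, -33.52]
t 5.73 cmd [ 377.9 -362.1  156.5] meas-cmd [ 1.7 -4.6  9.4] rot [-0.71  0.37  0.13] F [ 1.9 -1.7  3.6] w 0.709
n rows 9 total d [ 13.67 -19.44  10.64] w [  8.4  14.5 -59.9]
[1.52, -2.16, 1.18, 0.93, 1.61, -6.66]
[3.04, -4.32, 2.36, 1.87, 3.21, -13.32]
[4.56, -6.48, 3.55, 2.8, 4.82, -19.98]
[6.08, -8.64, 4.73, 3.74, 6.42, -26.64]
[7.6, -10.8, 5.91, 4.67, 8.03, -33.29]
```

Run:
```python
from ins import *
p,r=toolpose(12,73.5,3,110); print(p); plan(p+[-0,-0,130],r)
```

```text
[ 492.86422077 -121.67160711   58.53750825]
t 5.73 cmd [ 377.9 -362.1  156.5] meas-cmd [ 1.7 -4.6  9.4] rot [-0.71  0.37  0.13] F [ 1.9 -1.7  3.6] w 0.709
n rows 9 total d [ 15.11 -21.96  -3.18] w [  8.4  14.5 -59.9]
[1.68, -2.44, -0.35, 0.93, 1.61, -6.66]
[3.36, -4.88, -0.71, 1.87, 3.21, -13.32]
[5.04, -7.32, -1.06, 2.8, 4.82, -19.98]
[6.71, -9.76, -1.41, 3.74, 6.42, -26.64]
[8.39, -12.2, -1.77, 4.67, 8.03, -33.29]
```

Request:
{"fn": "jog_arm", "kwargs": {"steps": [[[0.5,0.5,-1,-1.5,0.5,1,-4],[0.5,2,-3,-3,1.3,2.3,-9.5],[0.5,3.5,-5,-4,2.1,3.7,-15],[0.5,5,-7.5,-4.5,2.9,5.2,-21],[0.5,6.5,-10,-5,3.8,6.5,-27]]]}}

```text
time: 6.15
tool_pos: [426.0, -253.8, 207.6]
ee_rot: [-3.106, -0.126, 0.628]
ft_force: [0.7, 0.3, -2.2]
gripper_width: 0.713
```

Run:
```python
from ins import *
applied([0,6.5,-10,-5,3.8,6.5,-27])
p,r=toolpose(12,73.5,3,110); plan(p+[-0,-0,130],r)
```

```text
t 6.15 cmd [ 426.5 -253.2  206.6] meas-cmd [-0.4 -0.6  1. ] rot [-0.1   0.05 -0.12] F [ 0.7  0.3 -2.2] w 0.713
n rows 5 total d [12.76 -6.63  3.68] w [  4.6   7.9 -32.9]
[2.55, -1.33, 0.74, 0.92, 1.59, -6.59]
[5.1, -2.65, 1.47, 1.84, 3.18, -13.17]
[7.66, -3.98, 2.21, 2.76, 4.77, -19.76]
[10.21, -5.31, 2.95, 3.68, 6.35, -26.35]
[12.76, -6.63, 3.68, 4.61, 7.94, -32.93]
```

Request:
{"fn": "jog_arm", "kwargs": {"steps": [[[0.5,2.6,-1.4,0.8,0.9,1.6,-6.5],[0.5,5.2,-2.7,1.5,1.8,3.2,-13],[0.5,7.8,-4,2.2,2.8,4.8,-19.7],[0.5,10.6,-5.5,3.1,3.7,6.4,-26.4],[0.5,12.8,-6.6,3.7,4.6,7.9,-32.9]]]}}

```text
time: 6.57
tool_pos: [493.1, -121.2, 188.3]
ee_rot: [3.141, -0.279, 1.213]
ft_force: [-0.2, 0.4, -1.6]
gripper_width: 0.709
```

Request:
{"fn": "jog_arm", "kwargs": {"steps": [[[0.5,0,0,0,0,0,0],[0.5,0,0,0,0,0,0],[0.5,0,0,0,0,0,0]]]}}

```text
time: 6.82
tool_pos: [492.8, -123.7, 188.4]
ee_rot: [-3.141, -0.277, 1.206]
ft_force: [-0.1, -0.4, -2.0]
gripper_width: 0.706
```

Run:
```python
from ins import *
applied([0,12.8,-6.6,3.7,4.6,7.9,-32.9])
p,r=toolpose(12,73.5,3,110); plan(p,r)
im=capture('wrist'); save(im,'w6.png');np.save('w6.npy',im)
save(capture('scene'),'s6.png',(240,120,440,270),4)
plan(p,r)
```

```text
t 6.82 cmd [ 493.4 -121.7  188.4] meas-cmd [-0.6 -2.1 -0. ] rot [-0.05 -0.11  0.17] F [-0.1 -0.4 -2. ] w 0.706
n rows 4 total d [-3.59 -0.05 12.48] w [-0.  0. -0.]
[-0.9, -0.01, 3.12, -0.0, 0.01, -0.01]
[-1.79, -0.02, 6.24, -0.0, 0.02, -0.02]
[-2.69, -0.04, 9.36, -0.0, 0.03, -0.02]
[-3.59, -0.05, 12.48, -0.0, 0.04, -0.03]
t 6.92 cmd [ 493.4 -121.7  188.4] meas-cmd [-0.6 -2.4  0.1] rot [-0.08 -0.09  0.2 ] F [ 0.8 -0.5 -1.1] w 0.712
n rows 4 total d [-3.59 -0.05 12.48] w [-0.  0. -0.]
[-0.9, -0.01, 3.12, -0.0, 0.01, -0.01]
[-1.79, -0.02, 6.24, -0.0, 0.02, -0.02]
[-2.69, -0.04, 9.36, -0.0, 0.03, -0.02]
[-3.59, -0.05, 12.48, -0.0, 0.04, -0.03]
```

View pics/w6.png

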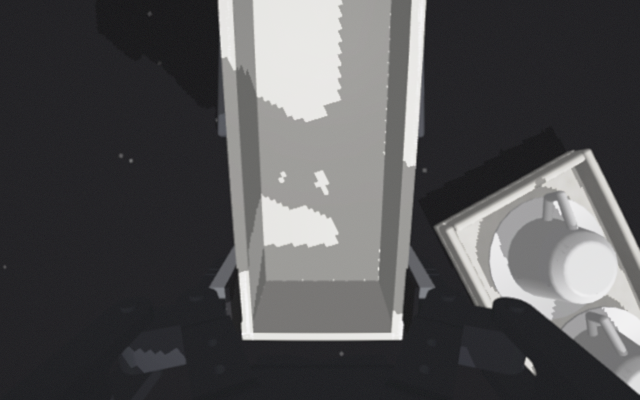

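View pics/s6.png

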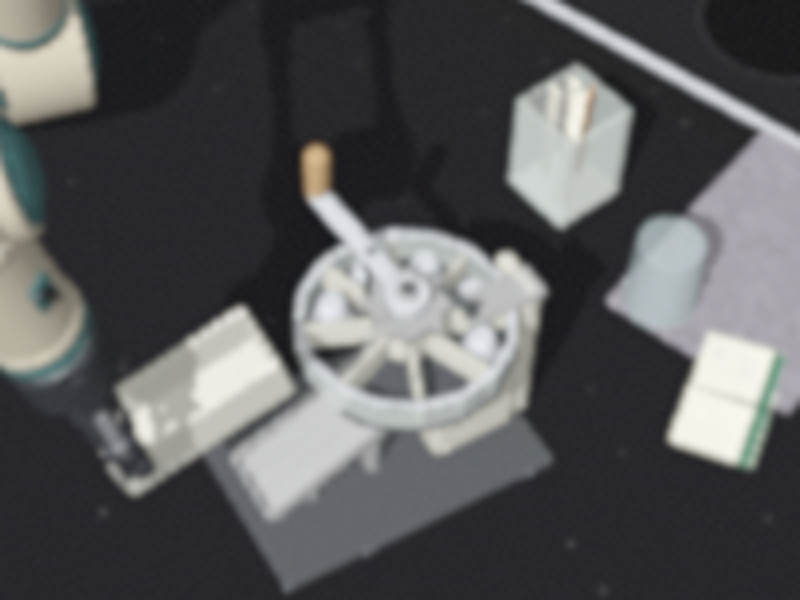

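Run:
```python
from ins import *
from fit import tf,cr
im=np.load('w6.npy'); save(im,'w6c.png',(180,60,460,200),2.8)
st=get_state(); C=cam('wrist',st)
print(proj(C,tf([*Dp[:2],np.deg2rad(Dy)],[[-165,95,10],[-165,-95,10]])))
```

```text
[[215.95055677 135.064464  ]
 [424.51319246 134.1154814 ]]
```

View pics/w6c.png

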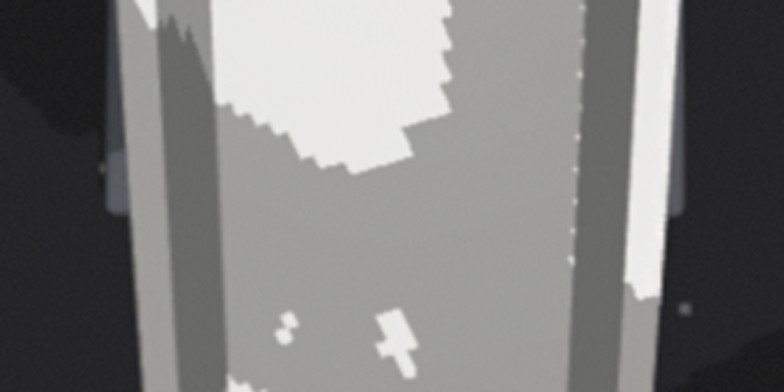

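```bash
sed -i 's/^Dp=.*;.*Dy/Dp=np.array([583.2,115.6,0.]); Dy/' ins.py; grep Dp= ins.py
python3 - <<'E'
from ins import *
resync()
p,r=toolpose(12,73,4,110); plan(p,r)
E
```

```text
Dp=np.array([583.2,115.6,0.]); Dy=69.3; X=np.array([-56.3,0.2,36.3])
t 6.92 cmd [ 492.8 -124.1  188.5] meas-cmd [0. 0. 0.] rot [0. 0. 0.] F [ 0.8 -0.5 -1.1] w 0.712
n rows 4 total d [-3.46 -0.04 12.46] w [ 0.1  0.1 -0.2]
[-0.87, -0.01, 3.12, 0.02, 0.03, -0.06]
[-1.73, -0.02, 6.23, 0.04, 0.07, -0.12]
[-2.6, -0.03, 9.35, 0.06, 0.1, -0.18]
[-3.46, -0.04, 12.46, 0.08, 0.13, -0.24]
```

Request:
{"fn": "jog_arm", "kwargs": {"steps": [[[0.5,-1,0,3.5,0,0,0],[0.5,-2,0,7,0,0,0],[0.5,-2.9,0,10.5,0,0,0],[0.5,-3.3,0,12,0,0,0],[0.5,-3.5,0,12.5,0.1,0.1,-0.2]]]}}

```text
time: 7.33
tool_pos: [491.1, -122.3, 56.0]
ee_rot: [-3.135, -0.28, 1.207]
ft_force: [-0.1, 0.7, -1.7]
gripper_width: 0.713
```

Request:
{"fn": "jog_arm", "kwargs": {"steps": [[[0.5,0,0,0,0,0,0],[0.5,0,0,0,0,0,0],[0.5,0,0,0,0,0,0]]]}}

```text
time: 7.58
tool_pos: [494.4, -123.7, 60.0]
ee_rot: [3.139, -0.279, 1.21]
ft_force: [-0.2, 0.2, -1.3]
gripper_width: 0.709
```

Run:
```python
from ins import *
applied([0,-3.5,0,12.5,0.1,.1,-.2])
p,r=toolpose(12,73,4,0); plan(p,r)
im=capture('wrist'); save(im,'w7.png');np.save('w7.npy',im)
save(capture('scene'),'s7.png',(270,140,400,270),4.5)
save(capture('top'),'t7.png',(250,130,400,270),4)
plan(p,r)
```

```text
t 7.58 cmd [ 493.  -123.6   58.7] meas-cmd [ 1.4 -0.   1.3] rot [-0.15  0.02 -0.09] F [-0.2  0.2 -1.3] w 0.709
n rows 3 total d [11.04 -0.05 -0.04] w [-0.  0. -0.]
[3.68, -0.02, -0.01, -0.01, 0.01, -0.01]
[7.36, -0.03, -0.03, -0.01, 0.02, -0.02]
[11.04, -0.05, -0.04, -0.02, 0.03, -0.04]
t 7.73 cmd [ 493.  -123.6   58.7] meas-cmd [1.  0.5 1.1] rot [-0.11  0.02 -0.11] F [ 0.2  0.3 -1.1] w 0.713
n rows 3 total d [11.04 -0.05 -0.04] w [-0.  0. -0.]
[3.68, -0.02, -0.01, -0.01, 0.01, -0.01]
[7.36, -0.03, -0.03, -0.01, 0.02, -0.02]
[11.04, -0.05, -0.04, -0.02, 0.03, -0.04]
```

View pics/w7.png

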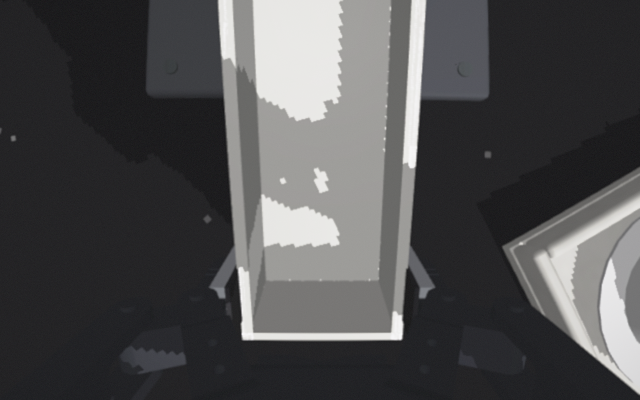

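View pics/s7.png

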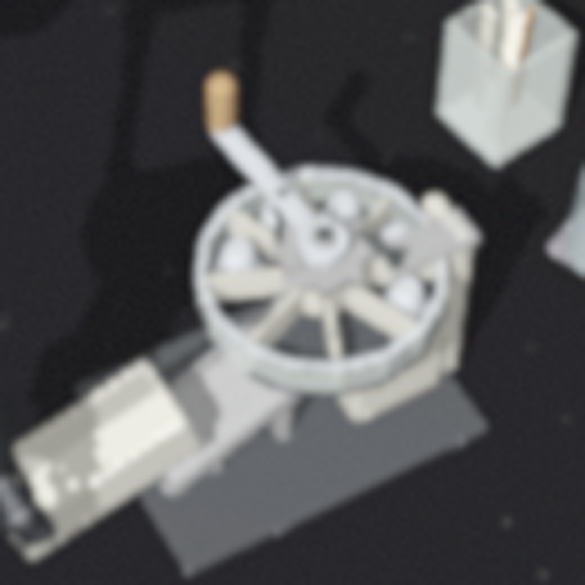

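View pics/t7.png

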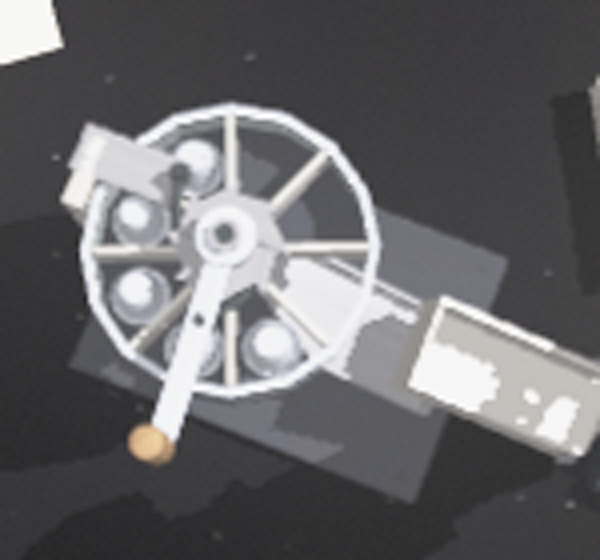

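Run:
```python
from ins import *
from wf import wfit
from fit import tf
im=np.load('w7.npy'); save(im,'w7c.png',(130,60,510,120),2)
st=get_state(); print(st['tool_pos'])
C=cam('wrist',st)
print(proj(C,tf([*Dp[:2],np.deg2rad(Dy)],[[-165,95,10],[-165,-95,10],[-165,50,10],[-165,-50,10],[-140,95,10],[-140,-95,10]])))
```

```text
[ 494.03409983 -123.13763771   59.8618496 ]
[[144.6939994   95.61052657]
 [493.45653699  95.92848756]
 [226.24653452  94.53589212]
 [411.86407396  94.70716472]
 [145.80329554  50.61410622]
 [492.46121111  50.93485768]]
```

View pics/w7c.png

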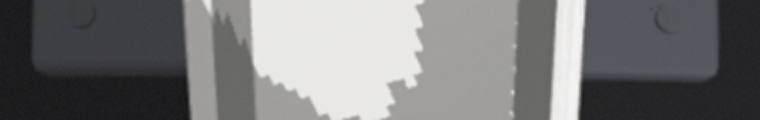

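```bash
sed -i 's/^Dp=.*; X/Dp=np.array([582.9,115.7,0.]); Dy=69.1; X/' ins.py; grep Dp= ins.py
python3 - <<'E'
from ins import *
resync()
for s in (50,15,0):
  p,r=toolpose(12,73,4,s); plan(p,r)
E
```

```text
Dp=np.array([582.9,115.7,0.]); Dy=69.1; X=np.array([-56.3,0.2,36.3])
t 7.73 cmd [ 494.  -123.1   59.9] meas-cmd [0. 0. 0.] rot [0. 0. 0.] F [ 0.2  0.3 -1.1] w 0.713
n rows 2 total d [ 5.93 -0.21  0.05] w [0.  0.  0.3]
[2.96, -0.11, 0.02, 0.02, 0.0, 0.14]
[5.93, -0.21, 0.05, 0.03, 0.01, 0.27]
t 7.73 cmd [ 494.  -123.1   59.9] meas-cmd [0. 0. 0.] rot [0. 0. 0.] F [ 0.2  0.3 -1.1] w 0.713
n rows 3 total d [ 9.43 -0.19  0.05] w [0.  0.  0.3]
[3.14, -0.06, 0.02, 0.01, 0.0, 0.09]
[6.29, -0.13, 0.03, 0.02, 0.0, 0.18]
[9.43, -0.19, 0.05, 0.03, 0.01, 0.27]
t 7.73 cmd [ 494.  -123.1   59.9] meas-cmd [0. 0. 0.] rot [0. 0. 0.] F [ 0.2  0.3 -1.1] w 0.713
n rows 3 total d [10.93 -0.19  0.05] w [0.  0.  0.3]
[3.64, -0.06, 0.02, 0.01, 0.0, 0.09]
[7.29, -0.12, 0.03, 0.02, 0.0, 0.18]
[10.93, -0.19, 0.05, 0.03, 0.01, 0.27]
```

Request:
{"fn": "jog_arm", "kwargs": {"steps": [[[0.5,2.5,-0.1,0.1,0,0,0.1],[0.5,5,-0.2,0.2,0,0,0.3],[0.5,7,-0.2,0.2,0,0,0.3],[0.5,7.8,-0.2,0.2,0,0,0.3],[0.5,7.8,-0.2,0.2,0,0,0.3]]]}}

```text
time: 8.15
tool_pos: [519.1, -50.2, 79.4]
ee_rot: [3.141, -0.28, 1.208]
ft_force: [1.8, -0.4, -1.7]
gripper_width: 0.711
```

Run:
```python
from ins import *
applied([0,7.8,-.2,.2,0,0,.3])
p,r=toolpose(12,73,2,0); plan(p,r)
im=capture('wrist'); save(im,'w8.png');np.save('w8.npy',im)
save(capture('scene'),'s8.png',(270,140,400,270),4.5)
save(capture('top'),'t8.png',(250,130,400,270),4)
plan(p,r)
```

```text
t 8.15 cmd [518.8 -51.7  79.4] meas-cmd [0.3 1.5 0. ] rot [ 0.02  0.04 -0.13] F [ 1.8 -0.4 -1.7] w 0.711
n rows 1 total d [ 3.17 -0.    0.04] w [ 0.  0. -0.]
[3.17, -0.0, 0.04, 0.03, 0.01, -0.03]
t 8.3 cmd [518.8 -51.7  79.4] meas-cmd [-0.7 -0.2 -1.2] rot [ 0.11 -0.01  0.03] F [ 0.6 -0.3 -1.9] w 0.712
n rows 1 total d [ 3.17 -0.    0.04] w [ 0.  0. -0.]
[3.17, -0.0, 0.04, 0.03, 0.01, -0.03]
```

View pics/w8.png

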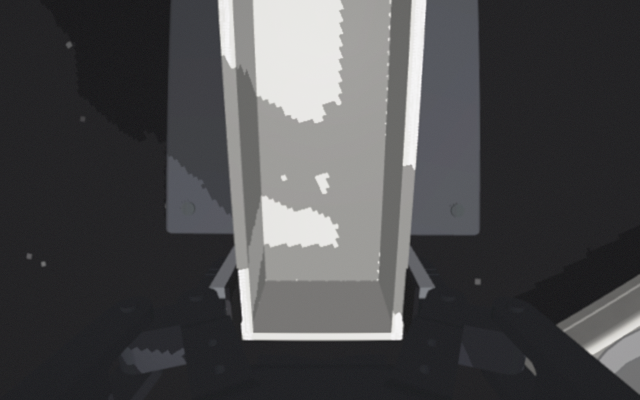

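View pics/s8.png

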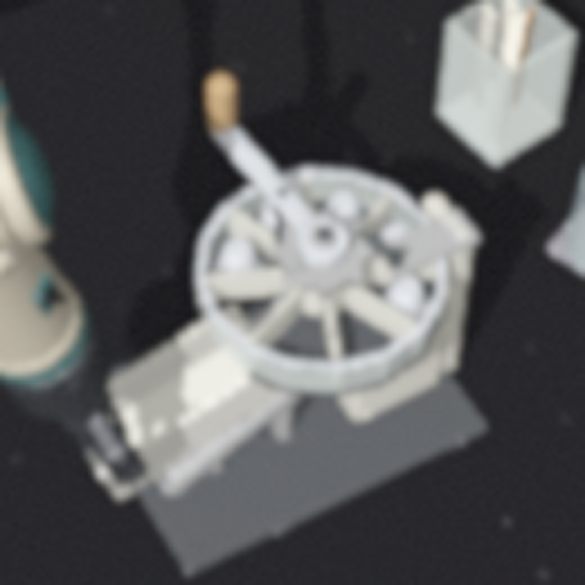

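View pics/t8.png

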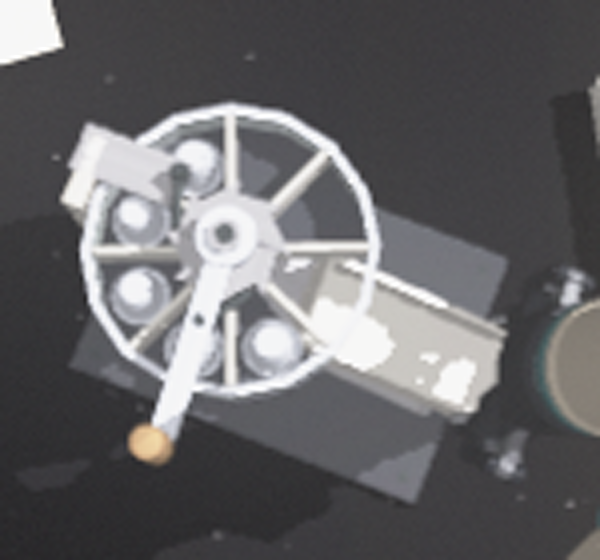

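Request:
{"fn": "jog_arm", "kwargs": {"steps": [[[0.5,1,0.1,0,0,0,0],[0.5,2,0.1,0,0,0,0],[0.5,2.6,0.1,0,0,0,0],[0.5,2.6,0.1,0,0,0,0]]]}}

```text
time: 8.63
tool_pos: [528.2, -27.2, 85.6]
ee_rot: [-3.139, -0.28, 1.206]
ft_force: [0.6, -0.2, -1.3]
gripper_width: 0.712
```

Run:
```python
from ins import *
applied([0,2.6,.1,0,0,0,0])
p,r=toolpose(12,73,2,0); plan(p,r)
im=capture('wrist'); save(im,'w9.png');np.save('w9.npy',im)
plan(p,r)
```

```text
t 8.63 cmd [528.6 -28.8  86.6] meas-cmd [-0.5  1.6 -1. ] rot [ 0.18  0.06 -0.02] F [ 0.6 -0.2 -1.3] w 0.712
n rows 1 total d [ 0.57 -0.1   0.04] w [ 0.  0. -0.]
[0.57, -0.1, 0.04, 0.03, 0.01, -0.03]
t 8.68 cmd [528.6 -28.8  86.6] meas-cmd [-0.7  1.1 -1.2] rot [ 0.18  0.03 -0.04] F [ 0.6 -0.2 -1.6] w 0.711
n rows 1 total d [ 0.57 -0.1   0.04] w [ 0.  0. -0.]
[0.57, -0.1, 0.04, 0.03, 0.01, -0.03]
```

View pics/w9.png

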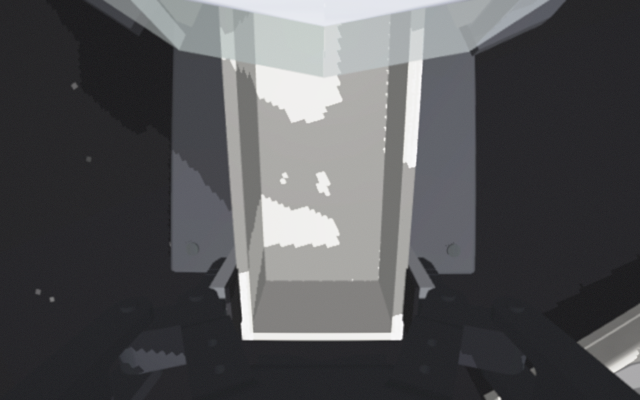

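Run:
```python
from ins import *
resync()
for a in ((12,73.5,2),(8,74,1.5),(4,74.6,1),(2,75,0.5),(0,75,0)):
  p,r=toolpose(*a,0,yoff=-0.6); plan(p,r)
```

```text
t 8.68 cmd [527.9 -27.6  85.4] meas-cmd [0. 0. 0.] rot [0. 0. 0.] F [ 0.6 -0.2 -1.6] w 0.711
n rows 1 total d [ 0.57  0.06 -0.1 ] w [-0.1 -0.   0. ]
[0.57, 0.06, -0.1, -0.15, -0.02, 0.01]
t 8.68 cmd [527.9 -27.6  85.4] meas-cmd [0. 0. 0.] rot [0. 0. 0.] F [ 0.6 -0.2 -1.6] w 0.711
n rows 1 total d [0.41 0.07 0.86] w [-0.1  4.   0. ]
[0.41, 0.07, 0.86, -0.15, 3.98, 0.0]
t 8.68 cmd [527.9 -27.6  85.4] meas-cmd [0. 0. 0.] rot [0. 0. 0.] F [ 0.6 -0.2 -1.6] w 0.711
n rows 2 total d [0.32 0.07 1.84] w [-0.2  8.  -0. ]
[0.16, 0.03, 0.92, -0.08, 3.99, -0.0]
[0.32, 0.07, 1.84, -0.15, 7.98, -0.0]
t 8.68 cmd [527.9 -27.6  85.4] meas-cmd [0. 0. 0.] rot [0. 0. 0.] F [ 0.6 -0.2 -1.6] w 0.711
n rows 2 total d [0.32 0.07 2.35] w [-0.2 10.  -0. ]
[0.16, 0.04, 1.17, -0.08, 4.99, -0.0]
[0.32, 0.07, 2.35, -0.15, 9.98, -0.0]
t 8.68 cmd [527.9 -27.6  85.4] meas-cmd [0. 0. 0.] rot [0. 0. 0.] F [ 0.6 -0.2 -1.6] w 0.711
n rows 2 total d [0.29 0.07 2.87] w [-0.2 12.  -0. ]
[0.15, 0.04, 1.44, -0.08, 5.99, -0.0]
[0.29, 0.07, 2.87, -0.15, 11.98, -0.01]
```

First the last bit in, settle, then begin rocking.

Request:
{"fn": "jog_arm", "kwargs": {"steps": [[[0.5,0.3,0.1,-0.1,0,0,0],[0.5,0.5,0.1,-0.1,0,0,0],[0.5,0.5,0.1,0.1,0,1,0],[0.5,0.4,0.1,0.5,0,2.5,0],[0.5,0.4,0.1,0.9,0,4,0]]]}}

```text
time: 9.1
tool_pos: [531.4, -22.6, 78.0]
ee_rot: [-3.14, -0.35, 1.205]
ft_force: [-0.7, -0.8, -0.8]
gripper_width: 0.714
```

Run:
```python
from ins import *
applied([0,.4,.1,.9,0,4,0])
for a in ((6,74.3,1.),(4,74.6,1),(0,75,0)):
  p,r=toolpose(*a,0,yoff=-0.6); plan(p,r)
s=get_state(); print(s['wrist_torque'])
```

```text
t 9.1 cmd [531.1 -22.1  77.9] meas-cmd [ 0.3 -0.6  0.1] rot [-0.07  0.06  0.03] F [-0.7 -0.8 -0.8] w 0.714
n rows 1 total d [-0.07 -0.03  0.47] w [-0.1  2.  -0. ]
[-0.07, -0.03, 0.47, -0.15, 1.98, -0.0]
t 9.1 cmd [531.1 -22.1  77.9] meas-cmd [ 0.3 -0.6  0.1] rot [-0.07  0.06  0.03] F [-0.7 -0.8 -0.8] w 0.714
n rows 1 total d [-0.14 -0.03  0.93] w [-0.1  4.  -0. ]
[-0.14, -0.03, 0.93, -0.15, 3.98, -0.01]
t 9.1 cmd [531.1 -22.1  77.9] meas-cmd [ 0.3 -0.6  0.1] rot [-0.07  0.06  0.03] F [-0.7 -0.8 -0.8] w 0.714
n rows 2 total d [-0.24 -0.03  1.96] w [-0.1  8.  -0. ]
[-0.12, -0.01, 0.98, -0.07, 3.99, -0.01]
[-0.24, -0.03, 1.96, -0.15, 7.98, -0.01]
[-0.20949933  0.07751217 -0.00213912]
```

Request:
{"fn": "jog_arm", "kwargs": {"steps": [[[0.5,0,0,0.3,0,1,0],[0.5,-0.1,0,0.5,0,2,0],[0.5,-0.1,0,0.7,0,3,0],[0.5,-0.1,0,0.9,0,4,0],[0.5,-0.1,0,0.9,0,4,0]]]}}

```text
time: 9.52
tool_pos: [531.8, -21.2, 68.7]
ee_rot: [-3.138, -0.42, 1.203]
ft_force: [-0.6, -0.3, 0.5]
gripper_width: 0.71
```

Run:
```python
from ins import *
applied([0,-.1,0,.9,0,4,0])
for a in ((2,75,.5),(0,75,0)):
  p,r=toolpose(*a,0,yoff=-0.6); plan(p,r)
s=get_state(); print(s['wrist_torque'])
im=capture('wrist'); save(im,'w10.png');np.save('w10.npy',im)
save(capture('scene'),'s10.png',(270,140,400,270),4.5)
plan(p,r)
```

```text
t 9.52 cmd [531.8 -20.   69.1] meas-cmd [-0.  -1.1 -0.4] rot [-0.03  0.03  0.16] F [-0.6 -0.3  0.5] w 0.71
n rows 1 total d [-0.12 -0.03  0.53] w [-0.1  2.  -0. ]
[-0.12, -0.03, 0.53, -0.15, 1.98, -0.01]
t 9.52 cmd [531.8 -20.   69.1] meas-cmd [-0.  -1.1 -0.4] rot [-0.03  0.03  0.16] F [-0.6 -0.3  0.5] w 0.71
n rows 1 total d [-0.22 -0.03  1.05] w [-0.1  4.  -0. ]
[-0.22, -0.03, 1.05, -0.15, 3.98, -0.02]
[-0.17920206  0.088781    0.02204833]
t 9.62 cmd [531.8 -20.   69.1] meas-cmd [ 0.1 -1.  -0. ] rot [-0.06 -0.02  0.11] F [-0.4 -0.3 -0. ] w 0.711
n rows 1 total d [-0.22 -0.03  1.05] w [-0.1  4.  -0. ]
[-0.22, -0.03, 1.05, -0.15, 3.98, -0.02]
```

View pics/w10.png

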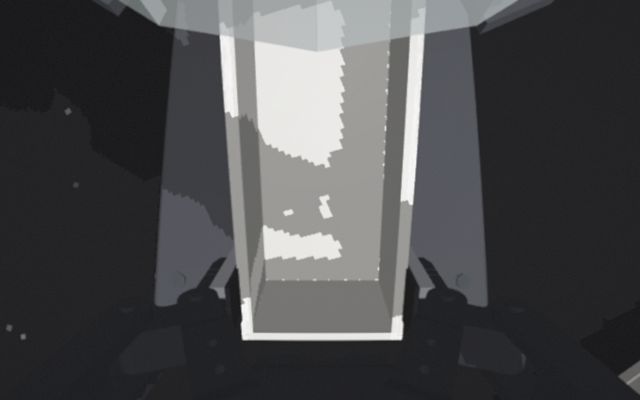

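View pics/s10.png

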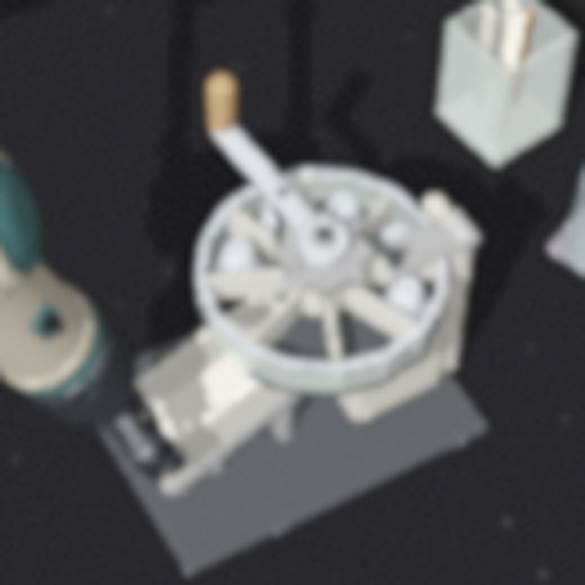

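Request:
{"fn": "jog_arm", "kwargs": {"steps": [[[0.5,0,-0.1,0.2,0,0.7,0],[0.5,0,-0.1,0.4,0,1.4,0],[0.5,0,-0.1,0.6,0,2,0],[0.5,0,-0.1,0.6,0,2,0]]]}}

```text
time: 9.95
tool_pos: [531.9, -18.0, 63.6]
ee_rot: [-3.139, -0.456, 1.203]
ft_force: [-1.3, -2.3, 4.9]
gripper_width: 0.709
```

Run:
```python
from ins import *
applied([0,0,-.1,.6,0,2,0])
for a in ((1,75,.0),(0,75,0)):
  p,r=toolpose(*a,0,yoff=-0.3); plan(p,r)
s=get_state(); print(s['wrist_torque'])
```

```text
t 9.95 cmd [531.7 -17.4  63.6] meas-cmd [ 0.1 -0.6  0. ] rot [-0.04  0.09  0.13] F [-1.3 -2.3  4.9] w 0.709
n rows 1 total d [-0.18  0.04  0.21] w [-0.1  1.  -0. ]
[-0.18, 0.04, 0.21, -0.15, 0.98, -0.02]
t 9.95 cmd [531.7 -17.4  63.6] meas-cmd [ 0.1 -0.6  0. ] rot [-0.04  0.09  0.13] F [-1.3 -2.3  4.9] w 0.709
n rows 1 total d [-0.23  0.04  0.44] w [-0.1  2.  -0. ]
[-0.23, 0.04, 0.44, -0.15, 1.98, -0.02]
[ 0.35925464 -0.22775397  0.08036413]
```

Request:
{"fn": "jog_arm", "kwargs": {"steps": [[[0.5,-0.1,0,0.1,0,0.6,0],[0.5,-0.1,0,0.2,0,1.2,0],[0.5,-0.1,0,0.3,0,1.8,0],[0.5,-0.1,0,0.3,0,1.8,0]]]}}

```text
time: 10.28
tool_pos: [532.1, -18.0, 60.5]
ee_rot: [-3.139, -0.487, 1.204]
ft_force: [-1.6, -2.2, 5.3]
gripper_width: 0.712
```

Run:
```python
from ins import *
applied([0,-.1,0,.3,0,1.8,0])
for a in ((0,75,0),):
  p,r=toolpose(*a,0,yoff=-0.3); plan(p,r)
s=get_state(); print(s['wrist_torque'])
im=capture('wrist'); save(im,'w11.png');np.save('w11.npy',im)
save(capture('scene'),'s11.png',(270,170,370,270),6)
```

```text
t 10.28 cmd [531.9 -17.   60.5] meas-cmd [ 0.2 -1.   0. ] rot [-0.07  0.06  0.08] F [-1.6 -2.2  5.3] w 0.712
n rows 1 total d [-0.14  0.04  0.14] w [-0.1  0.2 -0. ]
[-0.14, 0.04, 0.14, -0.15, 0.18, -0.02]
[-0.07835432 -0.13980928  0.00659597]
```

View pics/w11.png

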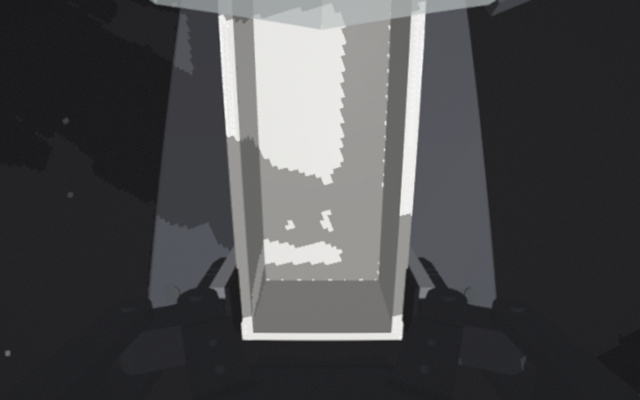

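View pics/s11.png

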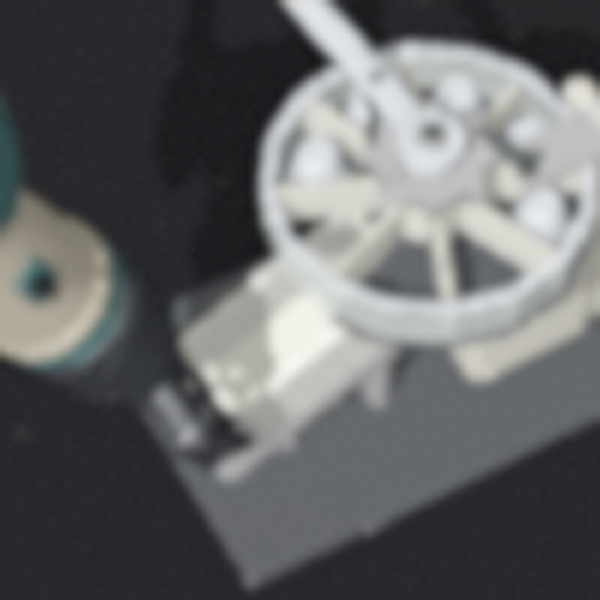

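Request:
{"fn": "jog_arm", "kwargs": {"steps": [[[0.1,0,0,0,0,0,0],[0,0,0,0,0,0,0],[0,0,0,0,0,0,0],[0,0,0,0,0,0,0]]]}}

```text
time: 10.72
tool_pos: [531.5, -17.3, 60.0]
ee_rot: [-3.138, -0.486, 1.204]
ft_force: [-0.4, -0.4, -0.2]
gripper_width: 1.001
```

Run:
```python
from ins import *
plan(*toolpose(0,75,0,0,yoff=-.3))
im=capture('wrist'); save(im,'w12.png');np.save('w12.npy',im)
```

```text
t 10.72 cmd [531.9 -17.   60.5] meas-cmd [-0.4 -0.3 -0.4] rot [0.02 0.01 0.07] F [-0.4 -0.4 -0.2] w 1.001
n rows 1 total d [-0.14  0.04  0.14] w [-0.1  0.2 -0. ]
[-0.14, 0.04, 0.14, -0.15, 0.18, -0.02]
```

View pics/w12.png

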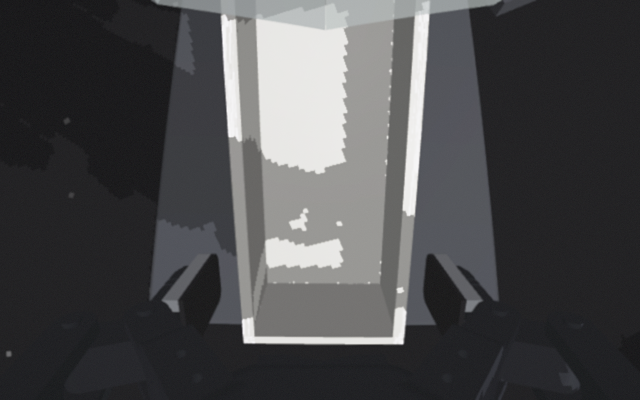

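Request:
{"fn": "jog_arm", "kwargs": {"steps": [[[0,0,0,-1.5,0,0,0],[0,0,0,-4,0,0,0],[0,0,0,-7.5,0,0,0],[0,0,0,-10.5,0,0,0],[0,0,0,-12,0,0,0]]]}}

```text
time: 11.18
tool_pos: [512.9, -71.7, 169.2]
ee_rot: [3.139, -0.485, 1.206]
ft_force: [0.9, -0.9, 0.3]
gripper_width: 1.0
```

Request:
{"fn": "jog_arm", "kwargs": {"steps": [[[0,-2,0,0,0,0,0],[0,-5,0,-1,0,0,0],[0,-6,0,-1,0,0,0],[0,-6,0,-1,0,0,0],[0,-6,0,-1,0,0,0]]]}}

```text
time: 11.6
tool_pos: [491.3, -123.6, 147.1]
ee_rot: [-3.137, -0.487, 1.202]
ft_force: [-0.2, -0.5, 0.4]
gripper_width: 1.002
```

Run:
```python
from ins import *
import pickle
applied([0,0,0,-12,0,0,0]);applied([0,-6,0,-1,0,0,0])
plan(*toolpose(0,75,0,0,yoff=-.3))
im=capture('wrist'); save(im,'w13.png');np.save('w13.npy',im); pickle.dump(get_state(),open('w13.pkl','wb'))
save(capture('scene'),'s13.png',(270,170,370,270),6)
```

```text
t 11.6 cmd [ 491.6 -123.4  147.4] meas-cmd [-0.3 -0.2 -0.4] rot [0.01 0.09 0.18] F [-0.2 -0.5  0.4] w 1.002
n rows 4 total d [ 5.86  0.04 13.14] w [-0.1  0.2 -0. ]
[1.47, 0.01, 3.28, -0.04, 0.05, -0.01]
[2.93, 0.02, 6.57, -0.07, 0.09, -0.01]
[4.4, 0.03, 9.85, -0.11, 0.14, -0.02]
[5.86, 0.04, 13.14, -0.15, 0.18, -0.02]
```

View pics/w13.png

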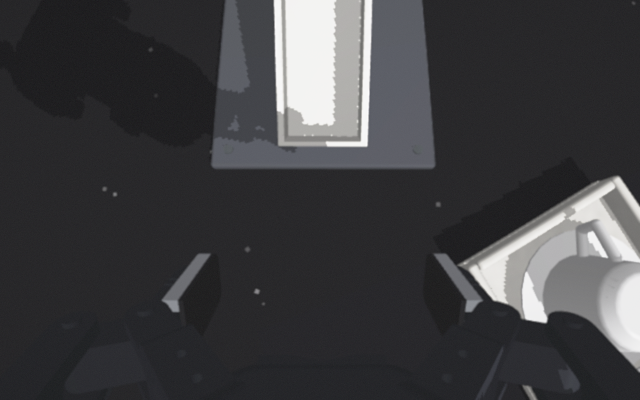

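View pics/s13.png

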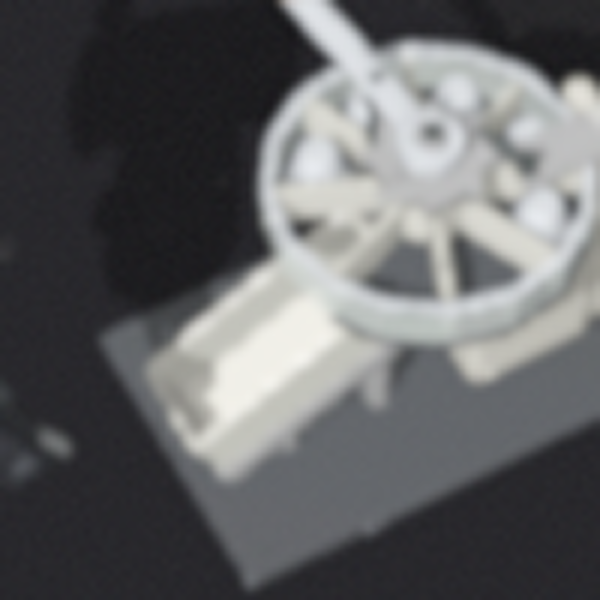

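Run:
```python
from wf import *
from ins import Dp,Dy
im=np.load('w13.npy'); st=pickle.load(open('w13.pkl','rb'));C=cam('wrist',st)
p=wfit(C,[((211,167),[-165,95,10]),((435,167),[-165,-95,10])],[*Dp[:2],np.deg2rad(Dy)])
q=[cr(-75-d,s*31,45+z) for d in (0,) for z in (0,5) for s in (1,-1)]
print(proj(C,tf(p,q)).round(1).tolist()); print(proj(C,tf([*Dp[:2],np.deg2rad(Dy)],q)).round(1).tolist())
save(im,'w13c.png',(200,0,450,180),3)
# overlay scene
C=cam('scene'); im=capture('scene').copy(); k=6; x0,y0=270,170
b=cv2.resize(im[y0:y0+100,x0:x0+100],None,fx=k,fy=k,interpolation=cv2.INTER_CUBIC)
def poly(P,col):
    u=((proj(C,tf([*Dp[:2],np.deg2rad(Dy)],P))-[x0-.5,y0-.5])*k).astype(int); cv2.polylines(b,[u.reshape(-1,1,2)],True,col,1)
poly([cr(a*75,c*31,45) for a,c in((1,1),(1,-1),(-1,-1),(-1,1))],(255,0,0))
poly([cr(-75,31,45),cr(-75,-31,45),cr(-75,-31,0),cr(-75,31,0)],(255,0,0))
poly([cr(a*79.2,c*35.2,10) for a,c in((1,1),(1,-1),(-1,-1),(-1,1))],(0,200,0))
poly([[-165,95,10],[-165,-95,10],[100,-95,10],[100,95,10]],(0,0,255))
cv2.imwrite('pics/s13o.png',b[:,:,::-1])
```

```text
[583.7  115.25   1.2 ] 68.98 [[-1.5, -0.1], [1.5, -0.1]]
[[278.5, 144.4], [367.1, 144.4], [277.6, 145.3], [368.0, 145.3]]
[[277.7, 144.3], [366.3, 144.1], [276.8, 145.3], [367.2, 145.0]]
```

View pics/s13o.png

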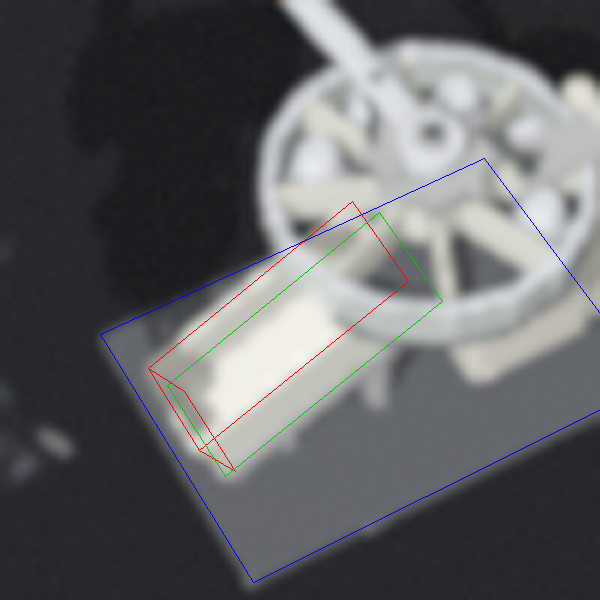

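View pics/w13c.png

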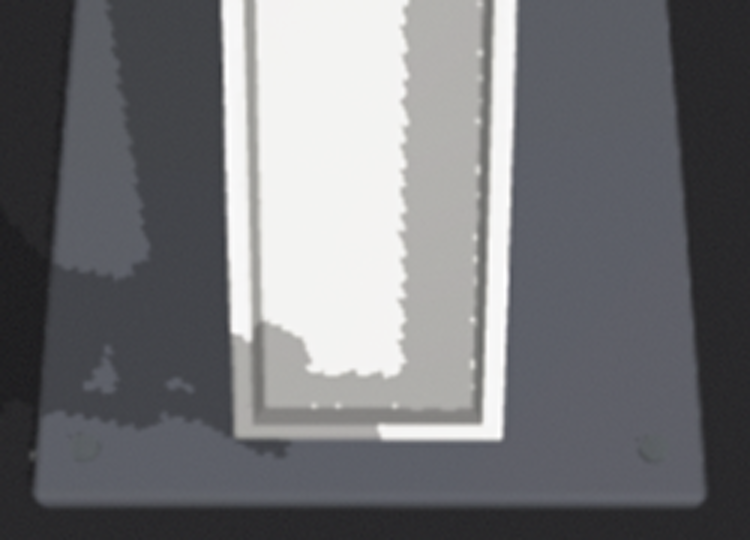

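```bash
cat >> ins.py <<'E'
def cradle_tool(x,y,z,D=Dp,yaw=Dy):
    Rd=R.from_euler('z',yaw,degrees=True);Rt=R.from_euler('y',-28,degrees=True)
    return D+Rd.apply(np.array([-76,0,53])+Rt.apply([x,y,z])), Rd*Rt*R.from_euler('x',np.pi)
E
python3 - <<'E'
from ins import *
resync()
plan(*cradle_tool(-72,0,45+22+15)); plan(*cradle_tool(-72,0,45+22))
E
```

```text
t 11.75 cmd [ 491.5 -122.8  147.4] meas-cmd [0. 0. 0.] rot [-0.  0.  0.] F [-0.4 -0.3 -0.8] w 0.997
n rows 3 total d [4.22 0.05 8.55] w [-0.2  0.1 -0.1]
[1.41, 0.02, 2.85, -0.05, 0.04, -0.02]
[2.82, 0.03, 5.7, -0.11, 0.08, -0.04]
[4.22, 0.05, 8.55, -0.16, 0.13, -0.06]
t 11.75 cmd [ 491.5 -122.8  147.4] meas-cmd [0. 0. 0.] rot [-0.  0.  0.] F [-0.4 -0.3 -0.8] w 0.997
n rows 3 total d [ 4.23  0.05 10.05] w [-0.2  0.1 -0.1]
[1.41, 0.02, 3.35, -0.05, 0.04, -0.02]
[2.82, 0.04, 6.7, -0.11, 0.08, -0.04]
[4.23, 0.05, 10.05, -0.16, 0.13, -0.06]
```

Request:
{"fn": "jog_arm", "kwargs": {"steps": [[[1,1,0,1,0,0,0],[1,3,0,3,0,0,0],[1,4.2,0,5,0,0,0],[1,4.2,0,7.5,0,0,0],[1,4.2,0,8.5,0,0,0]]]}}

```text
time: 12.17
tool_pos: [517.8, -49.0, 90.4]
ee_rot: [-3.136, -0.486, 1.206]
ft_force: [-0.2, -0.3, -0.1]
gripper_width: 0.298
```

Request:
{"fn": "jog_arm", "kwargs": {"steps": [[[1,0,0,0.4,0,0,0],[1,0,0,0.8,0,0,0],[1,0,0,1.1,0,0,0],[1,0,0,1.1,0,0,0]]]}}

```text
time: 12.5
tool_pos: [520.8, -47.7, 82.1]
ee_rot: [-3.139, -0.486, 1.204]
ft_force: [-0.6, -0.3, -0.6]
gripper_width: 0.0
```

Run:
```python
from ins import *
applied([0,4.2,0,8.5,0,0,0]);applied([0,0,0,1.1,0,0,0])
plan(*cradle_tool(-72,0,45+22))
im=capture('wrist'); save(im,'w14.png')
```

```text
t 12.5 cmd [520.6 -46.1  82.2] meas-cmd [ 0.2 -1.6 -0.1] rot [-0.08 -0.05  0.05] F [-0.6 -0.3 -0.6] w 0.0
n rows 1 total d [0.03 0.05 0.45] w [-0.2  0.1 -0.1]
[0.03, 0.05, 0.45, -0.16, 0.13, -0.06]
```

View pics/w14.png

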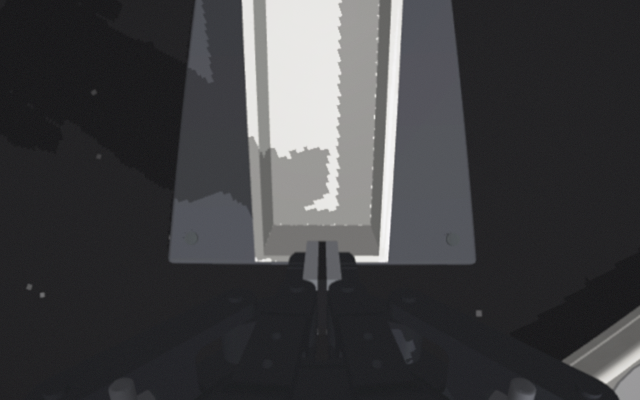

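Request:
{"fn": "jog_arm", "kwargs": {"steps": [[[1,0,0,0.15,0,0,0],[1,0,0,0.3,0,0,0],[1,0,0,0.3,0,0,0]]]}}

```text
time: 12.8
tool_pos: [521.1, -46.3, 79.5]
ee_rot: [-3.139, -0.486, 1.204]
ft_force: [-0.2, 0.2, 0.5]
gripper_width: -0.002
```

Request:
{"fn": "jog_arm", "kwargs": {"steps": [[[1,0,0,0.1,0,0,0],[1,0,0,0.2,0,0,0],[1,0,0,0.2,0,0,0]]]}}

```text
time: 13.05
tool_pos: [521.5, -45.5, 78.1]
ee_rot: [-3.14, -0.485, 1.205]
ft_force: [-2.4, -0.7, 4.4]
gripper_width: 0.001
```

Request:
{"fn": "jog_arm", "kwargs": {"steps": [[[1,0,0,0.1,0,0,0],[1,0,0,0.2,0,0,0],[1,0,0,0.2,0,0,0]]]}}

```text
time: 13.3
tool_pos: [521.7, -45.4, 77.7]
ee_rot: [-3.141, -0.485, 1.207]
ft_force: [-8.4, -7.8, 17.8]
gripper_width: -0.002
```

Run:
```python
from ins import *
p,r=cradle_tool(0,0,0); s=get_state()
Rt=R.from_euler('z',Dy,degrees=True)*R.from_euler('y',-28,degrees=True)
print(Rt.inv().apply(s['tool_pos']-p)-[0,0,22],s['ft_force'])
```

```text
[-73.47179507  -0.27983815  45.07222839] [-8.37812425 -7.79560073 17.81562889]
```

Request:
{"fn": "jog_arm", "kwargs": {"steps": [[[1,0,0,-1,0,0,0],[0.7,0,0,-4,0,0,0],[0.7,0,0,-8,0,0,0],[0.7,0,0,-12,0,0,0],[0.7,0,0,-16,0,0,0]]], "squeeze": 60}}

```text
time: 13.72
tool_pos: [494.6, -114.5, 218.8]
ee_rot: [-3.138, -0.486, 1.204]
ft_force: [0.2, 0.0, -1.2]
gripper_width: 0.299
```

Run:
```python
from ins import *
resync(); 
plan([430,20,350],tool(120)); plan([457.9,151.3,320],tool(164.1))
```

```text
t 13.72 cmd [ 494.6 -114.5  218.8] meas-cmd [0. 0. 0.] rot [-0.  0.  0.] F [ 0.2  0.  -1.2] w 0.299
n rows 9 total d [ 15.18 -10.88  -6.78] w [ 12.2 -26.  -49.9]
[1.69, -1.21, -0.75, 1.35, -2.89, -5.55]
[3.37, -2.42, -1.51, 2.71, -5.79, -11.1]
[5.06, -3.63, -2.26, 4.06, -8.68, -16.65]
[6.75, -4.84, -3.01, 5.41, -11.57, -22.19]
[8.43, -6.04, -3.77, 6.77, -14.46, -27.74]
t 13.72 cmd [ 494.6 -114.5  218.8] meas-cmd [0. 0. 0.] rot [-0.  0.  0.] F [ 0.2  0.  -1.2] w 0.299
n rows 15 total d [ 25.5  -12.95   2.07] w [ 22.9 -21.2 -93. ]
[1.7, -0.86, 0.14, 1.53, -1.42, -6.2]
[3.4, -1.73, 0.28, 3.05, -2.83, -12.4]
[5.1, -2.59, 0.41, 4.58, -4.25, -18.6]
[6.8, -3.45, 0.55, 6.1, -5.67, -24.8]
[8.5, -4.32, 0.69, 7.63, -7.08, -31.0]
```

Request:
{"fn": "jog_arm", "kwargs": {"steps": [[[0.7,1.7,-1.2,-1.2,1.3,-2.9,-5.5],[0.7,3.4,-2.4,-2.3,2.7,-5.8,-11],[0.7,5,-3.6,-3.3,4,-8.7,-16.5],[0.7,6.7,-4.8,-4.2,5.4,-11.5,-22],[0.7,8.4,-6,-5,6.7,-14.5,-27.5]]]}}

```text
time: 14.13
tool_pos: [457.4, -45.1, 302.1]
ee_rot: [3.086, -0.211, 1.71]
ft_force: [0.4, 1.0, -0.7]
gripper_width: 0.299
```

Run:
```python
from ins import *
applied([0,8.4,-6,-5,6.7,-14.5,-27.5])
plan([457.9,151.3,330],tool(164.1))
```

```text
t 14.13 cmd [457.  -45.6 302.5] meas-cmd [ 0.4  0.5 -0.4] rot [-0.05 -0.17 -0.19] F [ 0.4  1.  -0.7] w 0.299
n rows 10 total d [19.63  2.68  1.61] w [  9.8  -9.1 -66.4]
[1.96, 0.27, 0.16, 0.98, -0.91, -6.64]
[3.93, 0.54, 0.32, 1.97, -1.82, -13.27]
[5.89, 0.8, 0.48, 2.95, -2.74, -19.91]
[7.85, 1.07, 0.64, 3.93, -3.65, -26.54]
[9.82, 1.34, 0.8, 4.92, -4.56, -33.18]
```

Request:
{"fn": "jog_arm", "kwargs": {"steps": [[[0.7,2,0.3,0,1,-0.9,-6.6],[0.7,4,0.5,0,2,-1.8,-13.2],[0.7,6,0.8,0.1,3,-2.7,-19.8],[0.7,8,1.1,0.3,4,-3.6,-26.4],[0.7,10,1.3,0.5,5,-4.6,-33]]]}}

```text
time: 14.55
tool_pos: [457.4, 55.3, 318.3]
ee_rot: [3.084, -0.098, 2.29]
ft_force: [1.3, -0.2, -0.8]
gripper_width: 0.305
```

Run:
```python
from ins import *
applied([0,10,1.3,.5,5,-4.6,-33])
plan([457.9,151.3,320],tool(164.1))
```

```text
t 14.55 cmd [456.8  53.9 319.6] meas-cmd [ 0.6  1.4 -1.3] rot [-0.01 -0.09 -0.31] F [ 1.3 -0.2 -0.8] w 0.305
n rows 5 total d [7.26 6.41 1.05] w [  4.8  -4.6 -33.3]
[1.45, 1.28, 0.21, 0.96, -0.92, -6.67]
[2.9, 2.56, 0.42, 1.93, -1.84, -13.34]
[4.35, 3.85, 0.63, 2.89, -2.75, -20.01]
[5.81, 5.13, 0.84, 3.85, -3.67, -26.68]
[7.26, 6.41, 1.05, 4.82, -4.59, -33.35]
```

Request:
{"fn": "jog_arm", "kwargs": {"steps": [[[0.7,1.5,1.3,0.2,1,-0.9,-6.7],[0.7,2.9,2.6,0.4,1.9,-1.8,-13.3],[0.7,4.4,3.9,0.6,2.9,-2.7,-20],[0.7,5.8,5.2,0.8,3.9,-3.7,-26.7],[0.7,7.3,6.4,1.1,4.8,-4.6,-33.3]]]}}

```text
time: 14.97
tool_pos: [458.2, 153.2, 318.0]
ee_rot: [-3.141, 0.002, 2.869]
ft_force: [0.8, 0.7, -0.3]
gripper_width: 0.302
```

Request:
{"fn": "jog_arm", "kwargs": {"steps": [[[0.7,0,0,0,0,0,0],[0.7,0,0,0,0,0,0],[0.7,0,0,0,0,0,0]]]}}

```text
time: 15.22
tool_pos: [458.0, 151.6, 317.8]
ee_rot: [-3.141, 0.001, 2.862]
ft_force: [0.4, 0.3, 0.6]
gripper_width: 0.299
```

Run:
```python
from ins import *
applied([0,7.3,6.4,1.1,4.8,-4.6,-33.3])
plan([457.9,151.3,237],tool(164.1))
im=capture('wrist'); save(im,'w15.png')
plan([457.9,151.3,237],tool(164.1))
m=mark_of('wrist','lever_knob'); print(m[:2]); C=cam('wrist')
if m: print(ray(C,[m[0]['point']],247.5))
print(proj(C,[[457.9,151.3,247.5]]))
```

```text
t 15.22 cmd [457.5 151.6 319.5] meas-cmd [ 0.5  0.  -1.7] rot [ 0.04 -0.03  0.07] F [0.4 0.3 0.6] w 0.299
n rows 3 total d [-0.04 -0.02  8.25] w [ 0.   0.  -0.1]
[-0.01, -0.01, 2.75, 0.0, 0.0, -0.02]
[-0.03, -0.01, 5.5, 0.01, 0.01, -0.03]
[-0.04, -0.02, 8.25, 0.01, 0.01, -0.05]
t 15.27 cmd [457.5 151.6 319.5] meas-cmd [ 0.6 -0.3 -1.6] rot [ 0.03 -0.03  0.1 ] F [ 0.4 -0.1  0.6] w 0.3
n rows 3 total d [-0.04 -0.02  8.25] w [ 0.   0.  -0.1]
[-0.01, -0.01, 2.75, 0.0, 0.0, -0.02]
[-0.03, -0.01, 5.5, 0.01, 0.01, -0.03]
[-0.04, -0.02, 8.25, 0.01, 0.01, -0.05]
[{'point': [321.0, 225.8], 'conf': 0.66}]
[[460.28906574 150.18852244 247.5       ]]
[[321.69277195 221.61534491]]
```

View pics/w15.png

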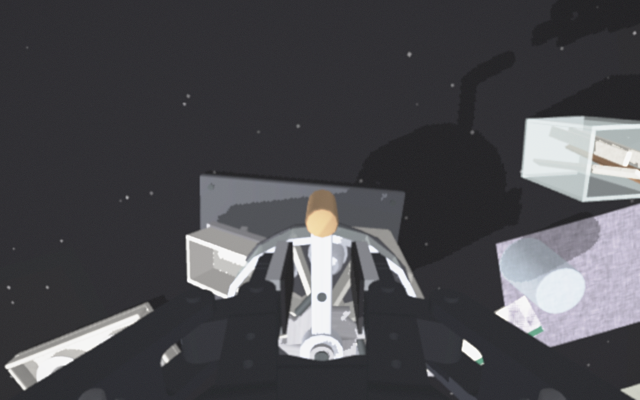

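Request:
{"fn": "jog_arm", "kwargs": {"steps": [[[0.7,0,0,3,0,0,0],[0.7,0,0,6,0,0,0],[0.7,0,0,7.5,0,0,0],[0.7,0,0,8,0,0,0],[0.7,0,0,8,0,0,0]]]}}

```text
time: 15.73
tool_pos: [457.8, 151.0, 236.8]
ee_rot: [-3.14, -0.002, 2.861]
ft_force: [-0.4, 0.3, 0.5]
gripper_width: 0.298
```

Run:
```python
from ins import *
applied([0,0,0,8,0,0,0])
plan([457.9,151.3,237],tool(164.1))
im=capture('wrist'); save(im,'w16.png')
plan([457.9,151.3,237],tool(164.1))
```

```text
t 15.73 cmd [457.6 151.6 239.5] meas-cmd [ 0.2 -0.7 -2.7] rot [0.08 0.1  0.13] F [-0.4  0.3  0.5] w 0.298
n rows 1 total d [-0.04 -0.02  0.25] w [ 0.   0.  -0.1]
[-0.04, -0.02, 0.25, 0.01, 0.01, -0.05]
t 15.78 cmd [457.6 151.6 239.5] meas-cmd [ 1.1 -0.3 -1.4] rot [ 0.01 -0.04  0.1 ] F [ 0.7 -0.2  0.8] w 0.299
n rows 1 total d [-0.04 -0.02  0.25] w [ 0.   0.  -0.1]
[-0.04, -0.02, 0.25, 0.01, 0.01, -0.05]
```

View pics/w16.png

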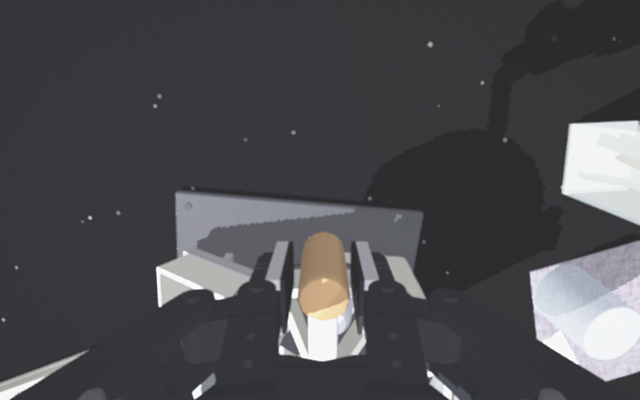

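Request:
{"fn": "jog_arm", "kwargs": {"steps": [[[0.7,0,-0.9,0,0,0,-4],[0.7,-0.1,-1.8,0,0,0,-8],[0.7,-0.3,-2.7,0,0,0,-12],[0.7,-0.5,-3.6,0,0,0,-16],[0.7,-0.8,-4.4,0,0,0,-20]]]}}

```text
time: 16.2
tool_pos: [454.3, 107.9, 239.5]
ee_rot: [3.139, 0.003, -3.068]
ft_force: [-1.6, 2.9, -1.2]
gripper_width: 0.303
```

```bash
cat > lev.py <<'E'
from ins import *
def lev():
    s=get_state(); v=s['tool_pos'][:2]-Dp[:2]
    a=np.rad2deg(np.arctan2(v[1],v[0]))%360-Dy-95; yaw=np.rad2deg(s['ee_rot'][2])%360-Dy-95
    th=np.deg2rad(a+Dy+95); f=s['ft_force']
    print('t',round(s['time'],2),'tool lever angle',a.round(2),'yaw',yaw.round(2),'rad',np.hypot(*v).round(1),'z',s['tool_pos'][2].round(1),'Ftan',(-np.sin(th)*f[0]+np.cos(th)*f[1]).round(1),'Frad',(np.cos(th)*f[0]+np.sin(th)*f[1]).round(1),'Fz',f[2].round(1),'w',s['gripper_width'].round(3))
if __name__=='__main__':
    import sys
    lev()
    for a in sys.argv[1:]:
        c,n=a.split(':'); save(capture(c),n, (250,130,400,270) if c=='top' else (270,140,400,270) if c=='scene' else None, 1 if c=='wrist' else 4)
E
python3 lev.py
```

```text
Traceback (most recent call last):
  File "lev.py", line 9, in <module>
    lev()
    ~~~^^
  File "lev.py", line 6, in lev
    print('t',round(s['time'],2),'tool lever angle',a.round(2),'yaw',yaw.round(2),'rad',np.hypot(*v).round(1),'z',s['tool_pos'][2].round(1),'Ftan',(-np.sin(th)*f[0]+np.cos(th)*f[1]).round(1),'Frad',(np.cos(th)*f[0]+np.sin(th)*f[1]).round(1),'Fz',f[2].round(1),'w',s['gripper_width'].round(3))
                                                                                                                                                                                                                                                                        ^^^^^^^^^^^^^^^^^^^^^^^^
AttributeError: 'float' object has no attribute 'round'
```

```bash
sed -i "s/s\['gripper_width'\].round(3)/round(s['gripper_width'],3)/" lev.py; python3 lev.py
```

```text
t 16.2 tool lever angle 19.36 yaw 20.09 rad 128.8 z 239.5 Ftan -3.0 Frad 1.4 Fz -1.2 w 0.303
```

Request:
{"fn": "jog_arm", "kwargs": {"steps": [[[0.7,0,-0.9,0,0,0,-4],[0.7,-0.1,-1.8,0,0,0,-8],[0.7,-0.3,-2.7,0,0,0,-12],[0.7,-0.5,-3.6,0,0,0,-16],[0.7,-0.8,-4.4,0,0,0,-20]]]}}

```text
time: 16.62
tool_pos: [464.5, 64.6, 239.5]
ee_rot: [3.14, 0.002, -2.719]
ft_force: [-3.5, 3.6, 1.1]
gripper_width: 0.299
```

```bash
python3 lev.py wrist:w17.png
```

```text
t 16.62 tool lever angle 39.25 yaw 40.09 rad 129.0 z 239.5 Ftan -4.7 Frad 1.8 Fz 1.1 w 0.299
```

View pics/w17.png

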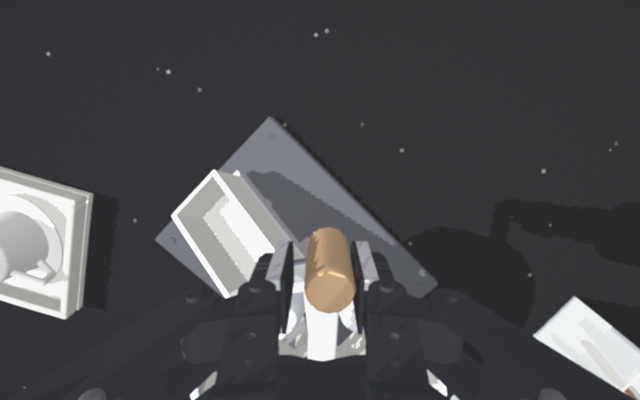

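Request:
{"fn": "jog_arm", "kwargs": {"steps": [[[0.7,0,-0.9,0,0,0,-4],[0.7,-0.1,-1.8,0,0,0,-8],[0.7,-0.3,-2.7,0,0,0,-12],[0.7,-0.5,-3.6,0,0,0,-16],[0.7,-0.5,-3.6,0,0,0,-16]]]}}

```text
time: 17.08
tool_pos: [483.6, 33.8, 239.2]
ee_rot: [3.139, 0.001, -2.444]
ft_force: [-4.7, 3.0, 4.2]
gripper_width: 0.302
```

```bash
python3 lev.py
```

```text
t 17.08 tool lever angle 55.4 yaw 55.89 rad 128.7 z 239.2 Ftan -5.3 Frad 1.7 Fz 4.2 w 0.302
```

Request:
{"fn": "jog_arm", "kwargs": {"steps": [[[0.7,0,-0.3,0,0,0,-1],[0.7,0,-0.5,0,0,0,-1],[0.7,0,-0.5,0,0,0,-1]]]}}

```text
time: 17.33
tool_pos: [483.9, 33.7, 239.0]
ee_rot: [3.13, 0.002, -2.428]
ft_force: [-9.5, 11.5, 6.1]
gripper_width: 0.299
```

```bash
python3 lev.py
```

```text
t 17.33 tool lever angle 55.53 yaw 56.76 rad 128.6 z 239.0 Ftan -14.9 Frad -0.0 Fz 6.1 w 0.299
```

Request:
{"fn": "jog_arm", "kwargs": {"steps": [[[0.7,0,-0.2,0,0,0,0],[0.7,0,-0.2,0,0,0,0],[0.7,0,-0.2,0,0,0,0]]]}}

```text
time: 17.58
tool_pos: [484.0, 33.6, 239.0]
ee_rot: [3.127, 0.002, -2.428]
ft_force: [-12.3, 14.1, 7.7]
gripper_width: 0.299
```

```bash
python3 lev.py top:t18.png wrist:w18.png
```

```text
t 17.58 tool lever angle 55.58 yaw 56.78 rad 128.6 z 239.0 Ftan -18.7 Frad 0.4 Fz 7.7 w 0.299
```

View pics/t18.png

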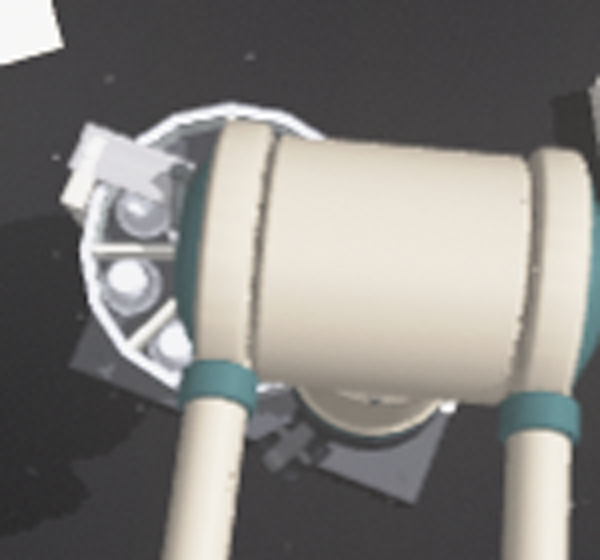

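View pics/w18.png

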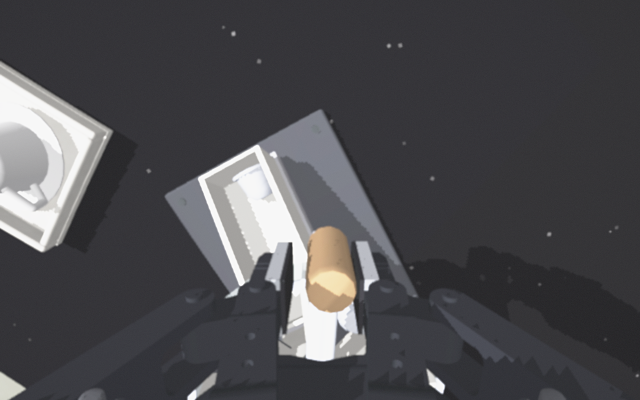

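Request:
{"fn": "jog_arm", "kwargs": {"steps": [[[0.7,0,1.2,0,0,0,4],[0.7,-0.1,2.1,0,0,0,8],[0.7,-0.3,3,0,0,0,12],[0.7,-0.5,3.9,0,0,0,16],[0.7,-0.8,4.8,0,0,0,20]]]}}

```text
time: 18.1
tool_pos: [463.5, 69.9, 239.3]
ee_rot: [-3.141, 0.003, -2.78]
ft_force: [-0.5, 0.5, -1.0]
gripper_width: 0.302
```

Request:
{"fn": "jog_arm", "kwargs": {"steps": [[[0.7,0,0.9,0,0,0,4],[0.7,-0.1,1.8,0,0,0,8],[0.7,-0.3,2.7,0,0,0,12],[0.7,-0.5,3.6,0,0,0,16],[0.7,-0.8,4.4,0,0,0,20]]]}}

```text
time: 18.52
tool_pos: [455.6, 114.2, 239.5]
ee_rot: [3.141, 0.004, -3.129]
ft_force: [-0.2, 0.7, 0.2]
gripper_width: 0.294
```

```bash
python3 lev.py
```

```text
t 18.52 tool lever angle 16.6 yaw 16.63 rad 127.3 z 239.5 Ftan -0.7 Frad 0.2 Fz 0.2 w 0.294
```

Request:
{"fn": "jog_arm", "kwargs": {"steps": [[[0.7,0.1,0.9,0,0,0,4],[0.7,0,1.8,0,0,0,8],[0.7,-0.1,2.7,0,0,0,12],[0.7,-0.2,3.5,0,0,0,15.5],[0.7,-0.3,4,0,0,0,17]]]}}

```text
time: 18.93
tool_pos: [458.6, 154.4, 239.6]
ee_rot: [3.139, 0.005, 2.859]
ft_force: [-0.4, -0.3, -0.0]
gripper_width: 0.299
```

```bash
python3 lev.py wrist:w19.png
```

```text
t 18.93 tool lever angle -1.38 yaw -0.29 rad 130.1 z 239.6 Ftan 0.4 Frad 0.2 Fz -0.0 w 0.299
```

View pics/w19.png

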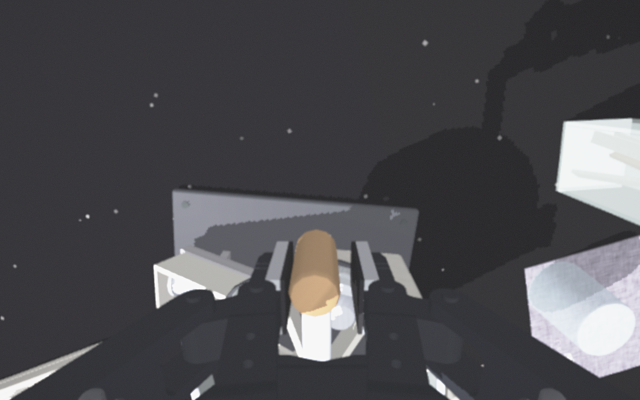

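Request:
{"fn": "jog_arm", "kwargs": {"steps": [[[0.7,0,0.2,0,0,0,0],[0.7,0,0.3,0,0,0,0],[0.7,0,0.3,0,0,0,0]]]}}

```text
time: 19.23
tool_pos: [458.6, 154.5, 239.2]
ee_rot: [-3.139, 0.004, 2.863]
ft_force: [-1.4, -4.5, 4.4]
gripper_width: 0.3
```

```bash
python3 lev.py
```

```text
t 19.23 tool lever angle -1.43 yaw -0.05 rad 130.3 z 239.2 Ftan 4.7 Frad -0.0 Fz 4.4 w 0.3
```

Request:
{"fn": "jog_arm", "kwargs": {"steps": [[[0.7,0,-1.1,0,0,0,-4],[0.7,-0.1,-2,0,0,0,-8],[0.7,-0.3,-2.9,0,0,0,-12],[0.7,-0.5,-3.8,0,0,0,-16],[0.7,-0.8,-4.7,0,0,0,-20]]]}}

```text
time: 19.65
tool_pos: [452.8, 109.7, 238.8]
ee_rot: [3.138, 0.002, -3.068]
ft_force: [-2.1, 3.4, 2.5]
gripper_width: 0.301
```

Request:
{"fn": "jog_arm", "kwargs": {"steps": [[[0.7,0,-0.9,0,0,0,-4],[0.7,-0.1,-1.8,0,0,0,-8],[0.7,-0.3,-2.7,0,0,0,-12],[0.7,-0.5,-3.6,0,0,0,-16],[0.7,-0.8,-4.4,0,0,0,-20]]]}}

```text
time: 20.07
tool_pos: [462.8, 66.2, 238.6]
ee_rot: [3.139, 0.001, -2.719]
ft_force: [-4.5, 2.7, 1.8]
gripper_width: 0.302
```

```bash
python3 lev.py
```

```text
t 20.07 tool lever angle 38.31 yaw 40.09 rad 130.0 z 238.6 Ftan -4.2 Frad 3.1 Fz 1.8 w 0.302
```

Request:
{"fn": "jog_arm", "kwargs": {"steps": [[[0.7,0,-1,0,0,0,-4],[0.7,-0.2,-1.9,0,0,0,-8],[0.7,-0.3,-2.8,0,0,0,-12],[0.7,-0.5,-3.7,0,0,0,-16],[0.7,-0.5,-3.9,0,0,0,-17]]]}}

```text
time: 20.48
tool_pos: [483.1, 33.3, 238.2]
ee_rot: [3.136, 0.001, -2.425]
ft_force: [-4.1, 8.7, 3.8]
gripper_width: 0.3
```

Request:
{"fn": "jog_arm", "kwargs": {"steps": [[[0.7,0,-0.3,0,0,0,0],[0.7,0,-0.6,0,0,0,0],[0.7,0,-0.6,0,0,0,0]]]}}

```text
time: 20.73
tool_pos: [483.3, 33.0, 238.1]
ee_rot: [3.125, 0.001, -2.428]
ft_force: [-11.3, 14.8, 7.4]
gripper_width: 0.299
```

```bash
python3 lev.py wrist:w20.png
```

```text
t 20.73 tool lever angle 55.6 yaw 56.8 rad 129.5 z 238.1 Ftan -18.6 Frad -0.7 Fz 7.4 w 0.299
```

View pics/w20.png

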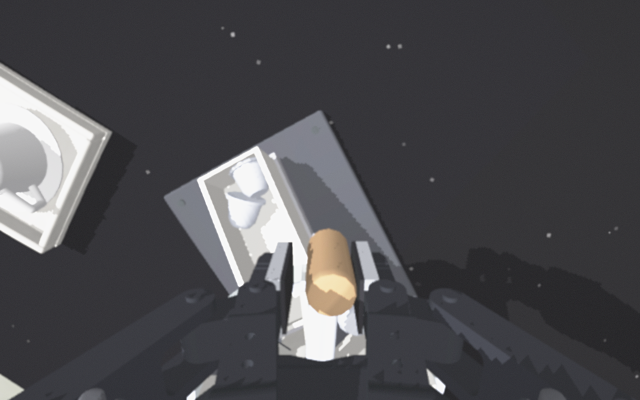

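Two capsules in the tray (at about (248,178) and (244,208)), lever at its stop. Returning home.

Request:
{"fn": "jog_arm", "kwargs": {"steps": [[[0.7,0,1.2,0,0,0,4],[0.7,-0.1,2.1,0,0,0,8],[0.7,-0.3,3,0,0,0,12],[0.7,-0.5,3.9,0,0,0,16],[0.7,-0.8,4.8,0,0,0,20]]]}}

```text
time: 21.2
tool_pos: [462.4, 69.5, 238.3]
ee_rot: [3.141, 0.002, -2.779]
ft_force: [-0.6, 1.3, -0.4]
gripper_width: 0.302
```

Request:
{"fn": "jog_arm", "kwargs": {"steps": [[[0.7,0,0.9,0,0,0,4],[0.7,-0.1,1.8,0,0,0,8],[0.7,-0.2,2.7,0,0,0,12],[0.7,-0.4,3.6,0,0,0,16],[0.7,-0.7,4.4,0,0,0,20]]]}}

```text
time: 21.62
tool_pos: [453.7, 113.3, 238.6]
ee_rot: [3.14, 0.003, -3.128]
ft_force: [-0.8, 0.7, 0.0]
gripper_width: 0.303
```

```bash
python3 lev.py
```

```text
t 21.62 tool lever angle 16.98 yaw 16.68 rad 129.2 z 238.6 Ftan -0.7 Frad 0.8 Fz 0.0 w 0.303
```

Request:
{"fn": "jog_arm", "kwargs": {"steps": [[[0.7,0,0.9,0,0,0,4],[0.7,-0.1,1.8,0,0,0,8],[0.7,-0.2,2.7,0,0,0,12],[0.7,-0.4,3.6,0,0,0,15.5],[0.7,-0.5,4.1,0,0,0,17]]]}}

```text
time: 22.03
tool_pos: [458.8, 154.5, 238.7]
ee_rot: [3.14, 0.003, 2.86]
ft_force: [0.8, -2.6, 1.1]
gripper_width: 0.301
```

Request:
{"fn": "jog_arm", "kwargs": {"steps": [[[0.7,0,0.2,0,0,0,0],[0.7,0,0.3,0,0,0,0],[0.7,0,0.3,0,0,0,0]]]}}

```text
time: 22.28
tool_pos: [458.7, 154.5, 238.5]
ee_rot: [-3.138, 0.003, 2.864]
ft_force: [-0.3, -5.8, 3.6]
gripper_width: 0.301
```

```bash
python3 lev.py
```

```text
t 22.28 tool lever angle -1.45 yaw -0.01 rad 130.1 z 238.5 Ftan 5.6 Frad -1.5 Fz 3.6 w 0.301
```

Home again (same −1.45° contact). Third stroke.

Request:
{"fn": "jog_arm", "kwargs": {"steps": [[[0.7,0,-1.1,0,0,0,-4],[0.7,-0.1,-2,0,0,0,-8],[0.7,-0.3,-2.9,0,0,0,-12],[0.7,-0.5,-3.8,0,0,0,-16],[0.7,-0.8,-4.7,0,0,0,-20]]]}}

```text
time: 22.7
tool_pos: [453.0, 109.9, 238.4]
ee_rot: [3.138, 0.001, -3.068]
ft_force: [-2.2, 2.5, 2.0]
gripper_width: 0.299
```

Request:
{"fn": "jog_arm", "kwargs": {"steps": [[[0.7,0,-0.9,0,0,0,-4],[0.7,-0.1,-1.8,0,0,0,-8],[0.7,-0.3,-2.7,0,0,0,-12],[0.7,-0.5,-3.6,0,0,0,-16],[0.7,-0.8,-4.4,0,0,0,-20]]]}}

```text
time: 23.12
tool_pos: [463.0, 66.4, 238.2]
ee_rot: [3.138, -0.0, -2.719]
ft_force: [-3.4, 3.4, 1.9]
gripper_width: 0.299
```

```bash
python3 lev.py
```

```text
t 23.12 tool lever angle 38.27 yaw 40.12 rad 129.6 z 238.2 Ftan -4.4 Frad 1.9 Fz 1.9 w 0.299
```

Request:
{"fn": "jog_arm", "kwargs": {"steps": [[[0.7,0,-1,0,0,0,-4],[0.7,-0.2,-1.9,0,0,0,-8],[0.7,-0.3,-2.8,0,0,0,-12],[0.7,-0.5,-3.7,0,0,0,-16],[0.7,-0.5,-3.9,0,0,0,-17]]]}}

```text
time: 23.53
tool_pos: [483.5, 33.5, 237.9]
ee_rot: [3.136, 0.001, -2.425]
ft_force: [-5.1, 8.5, 2.3]
gripper_width: 0.304
```

Request:
{"fn": "jog_arm", "kwargs": {"steps": [[[0.7,0,-0.3,0,0,0,0],[0.7,0,-0.6,0,0,0,0],[0.7,0,-0.6,0,0,0,0]]]}}

```text
time: 23.78
tool_pos: [483.6, 33.3, 237.7]
ee_rot: [3.124, 0.001, -2.427]
ft_force: [-10.9, 14.5, 6.0]
gripper_width: 0.3
```

```bash
python3 lev.py wrist:w21.png
```

```text
t 23.78 tool lever angle 55.58 yaw 56.83 rad 129.0 z 237.7 Ftan -18.2 Frad -0.9 Fz 6.0 w 0.3
```

View pics/w21.png

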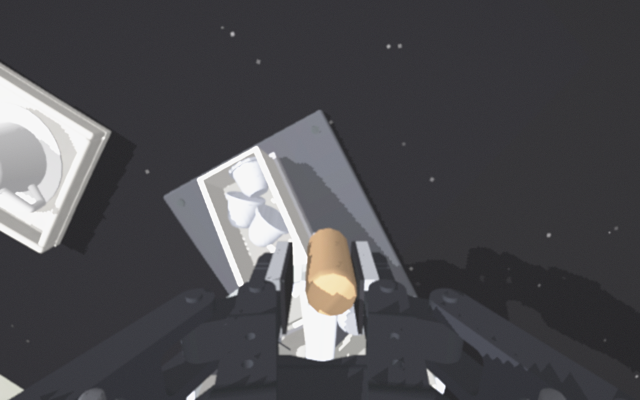

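Three capsules in the tray. Return home.

Request:
{"fn": "jog_arm", "kwargs": {"steps": [[[0.7,0,1.2,0,0,0,4],[0.7,-0.1,2.1,0,0,0,8],[0.7,-0.3,3,0,0,0,12],[0.7,-0.5,3.9,0,0,0,16],[0.7,-0.8,4.8,0,0,0,20]]]}}

```text
time: 24.25
tool_pos: [462.9, 69.7, 238.1]
ee_rot: [3.141, 0.001, -2.779]
ft_force: [-0.9, 1.0, -0.8]
gripper_width: 0.298
```

Request:
{"fn": "jog_arm", "kwargs": {"steps": [[[0.7,0,0.9,0,0,0,4],[0.7,-0.1,1.8,0,0,0,8],[0.7,-0.2,2.7,0,0,0,12],[0.7,-0.4,3.6,0,0,0,16],[0.7,-0.7,4.4,0,0,0,20]]]}}

```text
time: 24.67
tool_pos: [454.2, 113.5, 238.4]
ee_rot: [3.14, 0.002, -3.128]
ft_force: [-0.9, 0.6, 0.4]
gripper_width: 0.301
```

Request:
{"fn": "jog_arm", "kwargs": {"steps": [[[0.7,0,0.9,0,0,0,4],[0.7,-0.1,1.8,0,0,0,8],[0.7,-0.2,2.7,0,0,0,12],[0.7,-0.4,3.6,0,0,0,15.5],[0.7,-0.5,4.1,0,0,0,17]]]}}

```text
time: 25.08
tool_pos: [459.2, 154.5, 238.5]
ee_rot: [3.14, 0.003, 2.861]
ft_force: [-0.1, -8.3, 0.9]
gripper_width: 0.303
```

Request:
{"fn": "jog_arm", "kwargs": {"steps": [[[0.7,0,0.2,0,0,0,0],[0.7,0,0.3,0,0,0,0],[0.7,0,0.3,0,0,0,0]]]}}

```text
time: 25.33
tool_pos: [459.2, 154.4, 238.3]
ee_rot: [-3.137, 0.003, 2.864]
ft_force: [-1.8, -6.7, 2.3]
gripper_width: 0.297
```

```bash
python3 lev.py
```

```text
t 25.33 tool lever angle -1.48 yaw 0.01 rad 129.6 z 238.3 Ftan 6.9 Frad -0.3 Fz 2.3 w 0.297
```

Request:
{"fn": "jog_arm", "kwargs": {"steps": [[[0.7,0,-0.4,0,0,0,0],[0.7,0,-0.5,0,0,0,0],[0.7,0,-0.5,0,0,0,0]]]}}

```text
time: 25.58
tool_pos: [458.0, 151.9, 238.1]
ee_rot: [3.14, 0.002, 2.862]
ft_force: [0.6, 0.1, 0.5]
gripper_width: 0.299
```

```bash
python3 lev.py
```

```text
t 25.58 tool lever angle -0.24 yaw -0.09 rad 130.0 z 238.1 Ftan -0.3 Frad -0.6 Fz 0.5 w 0.299
```

Request:
{"fn": "jog_arm", "kwargs": {"steps": [[[0.7,0,0,-2,0,0,0],[0.7,0,0,-5,0,0,0],[0.7,0,0,-9,0,0,0],[0.7,0,0,-12,0,0,0],[0.7,0,0,-14,0,0,0]]]}}

```text
time: 26.0
tool_pos: [458.6, 152.4, 381.6]
ee_rot: [3.138, 0.006, 2.863]
ft_force: [-0.5, -0.6, -0.0]
gripper_width: 0.297
```

Request:
{"fn": "jog_arm", "kwargs": {"steps": [[[0.7,3,0,0,0,0,0],[0.7,7,0,0,0,0,0],[0.7,11,0,0,0,0,0],[0.7,14,0,0,0,0,0],[0.7,15,0,0,0,0,0]]]}}

```text
time: 26.42
tool_pos: [309.4, 193.8, 378.3]
ee_rot: [3.14, -0.0, 2.866]
ft_force: [0.5, 0.6, 0.1]
gripper_width: 0.302
```

Request:
{"fn": "jog_arm", "kwargs": {"steps": [[[0.7,0,4,0,0,0,0],[0.7,0,8,0,0,0,0],[0.7,0,12,0,0,0,0],[0.7,0,12,0,0,0,0],[0.7,0,12,0,0,0,0]]]}}

```text
time: 26.83
tool_pos: [347.2, 310.2, 376.8]
ee_rot: [-3.141, -0.0, 2.866]
ft_force: [-0.7, -0.0, -0.3]
gripper_width: 0.303
```

Run:
```python
from h import *
print(get_state()['tool_pos'],get_state()['time'],get_state()['ft_force'])
t=capture('top'); s=capture('scene')
save(t,'t22.png',(150,110,510,310),2.2); save(t,'t22b.png',(250,130,400,270),4);save(s,'s22.png',(230,120,440,360),2.5);save(s,'s22b.png',(270,170,370,270),6)
capture('top');
for n in ('top','scene'):
    for q in ('lever_knob','tumbler','stick_caddy','cup_a'):
        print(n,q,[(np.round(m['point'],1).tolist(),round(m['conf'],2)) for m in mark_of(n,q)[:2]])
```

```text
[347.19005762 310.17410079 376.81139368] 26.8333 [-0.71818766 -0.00369337 -0.27925508]
top lever_knob [([284.5, 240.4], 0.74), ([465.9, 165.6], 0.49)]
top tumbler [([224.2, 173.6], 0.86)]
top stick_caddy []
top cup_a [([426.0, 173.0], 0.93)]
scene lever_knob [([322.3, 158.0], 0.64)]
scene tumbler [([404.9, 193.0], 0.8), ([315.8, 226.3], 0.26)]
scene stick_caddy [([381.9, 165.6], 0.91)]
scene cup_a [([278.8, 338.0], 0.85), ([299.2, 307.1], 0.67)]
```

View pics/t22.png

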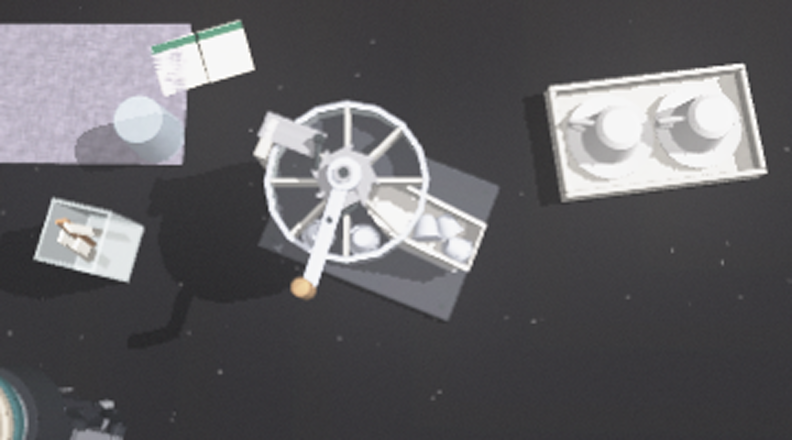

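View pics/t22b.png

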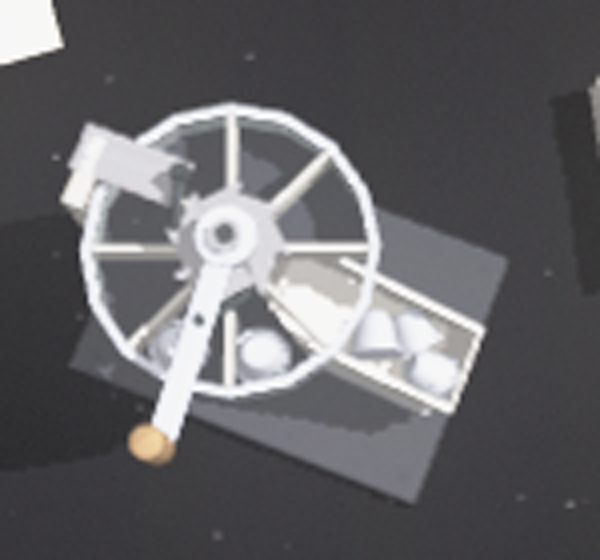

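View pics/s22.png

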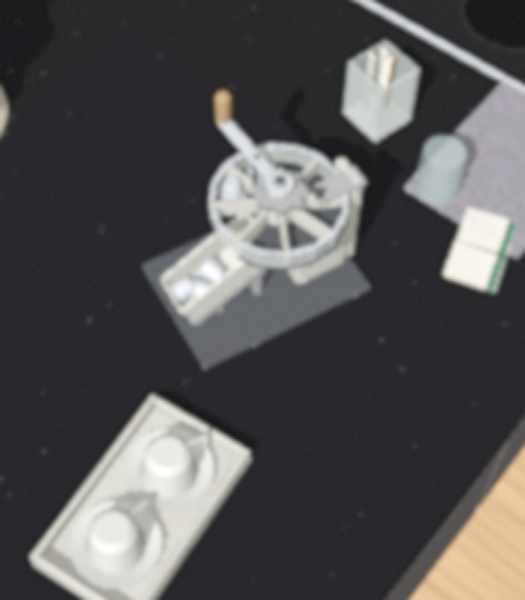

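View pics/s22b.png

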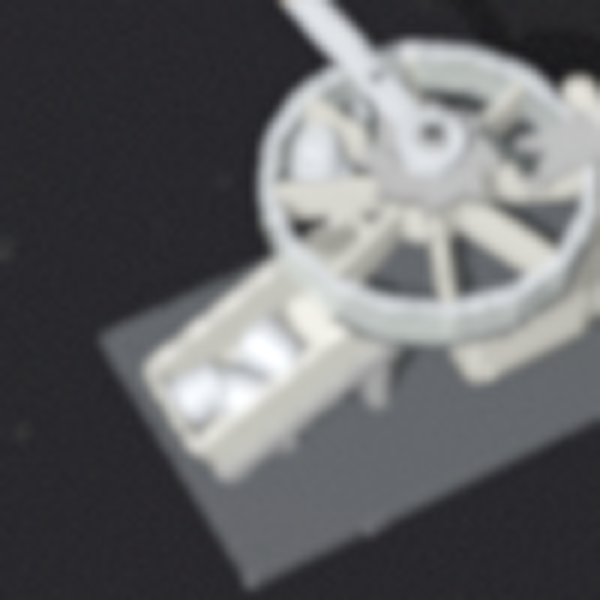

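```bash
python3 -c "
from rig import *
close_job(); print(get_state()['time'])"
```

```text
the job is handed in; nothing more can be done
the job is handed in; nothing more can be done
```

The tray is seated in the cradle, three capsules are in it, and I handed the job in at about 27 s of robot time.

- **Tray:** I gripped it near its front end, slid the upper end under the bowl with the front raised about 12°, and rocked it down. With the gripper off it, I pressed the front rim with the closed fingertips. The rim stood 45.1 mm above the pocket floor at about 21 N, against a nominal 45 mm, so it is lying on the floor. The tray slid about 1 mm down the slope to the front wall when I let go. One wrist picture of the rim width suggested it sat about 4 mm high, which is within that reading's error. The press reading contradicted it.
- **Lever:** I made three strokes with the fingers loosely around the knob. Each stroke met the stop at the same tool angle (55.6°, 18–19 N). Each came back to the same home contact (−1.4 to −1.5°, about 5–7 N). One more capsule showed in the tray after each stroke.
- **Final pictures:** They show three capsules in the tray, two in the bowl, the lever home and the carousel vanes on their pitch. The cups, glass and stick caddy look unmoved, judged by eye. The network missed the caddy in the top picture but found it in the scene one. The arm was standing clear, touching nothing.

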